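Lock the drying rack and lay out the painted panels

ROBOT

A 7-joint arm with a two-finger parallel gripper is mounted at the origin on the work surface. World frame = base frame: x ahead of the robot, y to its left, z up, the work surface at z = 0. Lengths are in mm, angles in rad, forces in N, time in s.
With the tool pointing down it reaches from about 350 to 900 mm from the base axis. Payload 8.1 kg.
Tool frame: the origin (TCP) lies on the centre line of the jaws, within the pads' length; the fingertips stand ahead of it and the grasp point (between the pads) lies 3 mm ahead of it (robot.tips_ahead is the x of the fingertips in the tool frame, in mm); x points along the fingers, y is the direction in which the jaws open and shut, and the axes are right-handed (so a half turn about x gives the same grasp; the last joint's range is limited). The gripper opens to 92 mm and grips with 3 to 60 N. Pads are 19 mm wide; open, the fingers measure 130 mm over their backs; the gripper's body (75 mm by 190 mm) begins 47 mm behind the grasp point.
Start: joints at [-1.353, 0.434, 0.025, 1.573, -0.012, 1.134, -0.075], TCP at [197.106, 593.119, 248.742] pointing down, gripper open.
Joint ranges: [-2.62, 2.62], [-0.44, 2.09], [-1.27, 1.32], [0.08, 2.57], [-1.32, 4.46], [0.12, 2], [-2.74, 2.74]. Speed limits (rad/s): [2.22, 2.22, 3.01, 3.01, 3.14, 3.14, 3.14].

INTERFACE

Orientations are given as a unit quaternion [x, y, z, w].
In Python, from plant import robot gives the robot as it stands. The module is installed in compiled form; this text tells all that it offers.
- The arm moves only by the shell command python3 -m crank 'ROWS' [FORCE]. ROWS is JSON, a list of rows, each an object with "xyz": the shift along the tool's x, y, z in cm, a list of three; "yaw": the turn about the tool's x in degrees; "jaw": the closure in counts, from 0 (fully open) to 255 (shut). A call has 1 to 5 rows; each row shifts and turns the commanded pose from where the row before left it, along the tool's axes as they then stand; what a row does not reach is not made up. A row lasts 1/8 s, in which the tool goes at most 62.5 mm and 10.7 degrees, less where a joint would pass 70% of its speed; a pose out of reach is approached as far as the arm can. A call with a gripper value outside its range is refused whole. The fingers move at their own pace and stop on an object; FORCE is the grip in N (left out, the last holds). Time passes only in rows, so rows that do not move let the fingers close. It gives the time, the measured TCP pose, the force and the opening at its end, in the units of the state.
- robot.state(): the state, without advancing time (a new reading comes with each control period).
- robot.get_image(name): name is "scene" or "top"; returns a dict with "pixels" (420x560x3 uint8, red, green, blue), "depth" (420x560 float32, mm along the optical axis (not along the pixel's ray), 0 where there is no reading), "fovy" (degrees; the focal length in pixels is half the picture's height over the tangent of half this angle, whatever the lens; pixels are square), "cx", "cy" (the principal point, pixels), "extrinsics" (4x4, takes a point from world to camera coordinates). Camera axes: x right, y down, z forward; pixel columns grow to the right and rows downward; lengths in mm; the calibration is good to about 2 mm. A picture is of the moment at which its call begins.
- robot.close_job(): hands the job in, once; it reports no verdict.
Trained networks look in a picture, given as the dict that the camera call returned (one of the last four; its "shot" number tells which), for a name from the list of things; names that differ only in an ending like _2 or _b are one class to them, and where a whole thing is asked for, a point or a joint stands for the part that bears it (a point fixed in the world has none). Each returns a list of dicts, best first, with "confidence" (0 to 1); they miss things now and then, are a little off and sometimes report something else, mostly with a low value. They report only what shows in the picture. A call takes as long as a camera call. They do not tell look-alikes from the thing itself.
- robot.find_in(picture, name): "position" ([x, y, z] in mm, in world coordinates, good to about 4 mm: the middle of the surface that is visible of it).
- robot.silhouettes(picture, name): "mask" (420x560 bool, what is visible of it).
The state is a dict: "clock": time; "joint_positions": joint angles; "dq": joint speeds; "tau": joint torques, N m; "position": TCP position; "eef_rot": TCP orientation; "force": force on the tool from outside, world axes, zero at the start; "torque": the same for the moment, N m; "gripper_width": opening from 0.0 (shut) to 1.0 (fully open).
Only numpy, scipy, OpenCV 4.12 (cv2) and the standard library are available. Lean on these libraries where they do the work, as an engineer would, in place of code of your own. Each camera call takes 0.05 s, during which the arm holds its last target.

TASK

Take the long socket key from its pot, fit it over the loose lock nut at the bottom of the deep bore in the drying rack's housing, turn the nut clockwise (seen from above) until it is fully tight at its stop, and stand the key back upright in its pot. Only once the nut is tight, lay every painted panel from the table on the rack's sloping slats: painted face up, flat on both slats, long side pointing up the slope, lower edge against the lip, side by side without overlapping and not overhanging the ends. Leave the paint bottle, jar, palette and palette knife where they are.

Things in the scene. Friction and masses are not known exactly. Their poses are not given: they have to be found in the camera images.
- rack: fixed wooden rack; an aluminium lock housing at its right end (seen from the robot). Origin: on the table under the middle of the lip; z up, x level, away from the robot, y along the lip to the left. Housing: block 80 x 80 mm, 90 mm tall, centred at x = 0, y = -205 mm, with an upright round bore (42 mm wide, 76 mm deep) in its top; the lock nut sits on the bore's floor
- slats: two wooden slats 300 mm long (y), at x 0-30 and 55-85 mm, in a plane rising 30 deg away from the robot; lip 10 mm high, 8 mm thick along the lower edge. Origin: middle of the lower edge, in the slats' upper plane just inside the lip, 75 mm above the table; x up the slope, y left, z out of the face. A panel on the lip has its origin at x = 40 mm, z = 0; three fit, e.g. at y = -95, 0, 95 mm
- nut (a joint): angle (rad) of the square brass nut, 18 mm across flats, 11 mm high, with a 13 mm square 3 mm high on top. Grows clockwise seen from above: nut yaw = rack yaw minus this; at 0 its flats lie along the rack's x and y. Loose at the start (0.3 to 1.2), fully tight at its stop, 4.2. Turning takes about 0.15 N m; it stays where left
- nut_top (a point): centre of the nut's top, on the bore's axis, 28 mm above the table
- bore_mouth (a point): centre of the bore's upper rim, 90 mm above the table
- key: long square-socket key, 172 mm, 0.22 kg, upright. Origin: centre of the socket's open lower end; z up the shaft; x, y along the socket's flats. From below: socket 36 mm wide, 36 mm long, recess 21 mm square, 24 mm deep; 14 mm shaft to 130 mm; grey square grip 26 x 26 mm from 130 to 172 mm, flats parallel to the socket's. Seated on the nut its origin is 14 to 18 mm above the table
- pot: fixed square wooden pot, the key's stand: 58 x 58 mm outside, 46 x 46 mm inside, 70 mm tall. Origin: centre of the underside
- pot_floor (a point): centre of the pot's inner floor, 6 mm above the table; the key stands on it
- panel0: a small painted wooden panel, 80 mm long (its x) by 55 mm wide (its y) by 18 mm thick, 0.07 kg, lying at the start on the table with its painted face up. Origin: centre of the unpainted underside; z out of the painted face. Either short (55 mm) edge may be the lower one. May be absent (then None)
- panel0_face (a point): centre of that panel's painted face, 18 mm from its origin
- panel1: a small painted wooden panel, 80 mm long (its x) by 55 mm wide (its y) by 18 mm thick, 0.07 kg, lying at the start on the table with its painted face up. Origin: centre of the unpainted underside; z out of the painted face. Either short (55 mm) edge may be the lower one. May be absent (then None)
- panel1_face (a point): centre of that panel's painted face, 18 mm from its origin
- panel2: a small painted wooden panel, 80 mm long (its x) by 55 mm wide (its y) by 18 mm thick, 0.07 kg, lying at the start on the table with its painted face up. Origin: centre of the unpainted underside; z out of the painted face. Either short (55 mm) edge may be the lower one. May be absent (then None)
- panel2_face (a point): centre of that panel's painted face, 18 mm from its origin
- paint_bottle: bystander: closed round paint bottle, 56 mm diameter, 150 mm tall, standing on the table; origin under its centre
- paint_jar: bystander: closed round paint jar, 72 mm diameter, 90 mm tall, standing on the table; origin under its centre
- palette_knife: bystander: 200 mm palette knife lying flat on the table along its x; origin at its middle
- palette: bystander: a round paper palette plate, 120 mm diameter, 18 mm high, on the table; origin under its centre
There are look-alikes about, which are no part of the job. What is shaped like the panel2 but green is not meant. What is shaped like the panel1 but orange is not meant.

How it is judged:
By the outcome, as a careful person would: the job done as asked, in the order asked, and still so for the second after the job is handed in, with the robot touching nothing.
Of panel0, panel1, panel2 only 2 to 3 are there at a start; the rules pass over those that are not, and their reading is None.
At some moment in a run one of panel0, panel1, panel2 may be knocked a few centimetres aside while the robot is not near it.
It also fails if it takes over 208 s, if anything falls off the work surface, if the arm or the gripper's body presses on something with over 40 N, if the wrist force passes 120 N, or if a joint passes its speed limit or range.

## Working session

There is one attempt and no reset: what is moved stays moved. The work goes in short steps, Python scripts to look and compute and a shell command to move; the robot and the scene stay as the last step left them, time stands still between calls to the robot, and variables do not carry over. Pictures are saved under pics/ and viewed, and the job is handed in when it is done.

```bash
mkdir -p pics; cat > h.py <<'E'
import numpy as np, cv2
from plant import robot
from scipy.spatial.transform import Rotation as R
def K(im):
    h=im["pixels"].shape[0]; f=h/2/np.tan(np.radians(im["fovy"])/2); return f,im["cx"],im["cy"]
def world(im):
    f,cx,cy=K(im); d=im["depth"]; v,u=np.mgrid[:d.shape[0],:d.shape[1]]
    P=np.stack([(u-cx)/f*d,(v-cy)/f*d,d],-1); T=np.linalg.inv(im["extrinsics"])
    W=P@T[:3,:3].T+T[:3,3]; W[d==0]=np.nan; return W
def proj(im,p):
    f,cx,cy=K(im); E=im["extrinsics"]; q=np.asarray(p)@E[:3,:3].T+E[:3,3]
    return np.stack([q[...,0]/q[...,2]*f+cx,q[...,1]/q[...,2]*f+cy],-1)
def save(im,n,crop=None,s=1):
    p=im["pixels"][...,::-1]
    if crop: p=p[crop[1]:crop[3],crop[0]:crop[2]]
    cv2.imwrite("pics/"+n,cv2.resize(p,None,fx=s,fy=s,interpolation=cv2.INTER_CUBIC))
E
python3 - <<'E'
from h import *
s=robot.state()
print({k:np.round(v,3).tolist() for k,v in s.items()}, robot.tips_ahead)
for n in("scene","top"):
    im=robot.get_image(n); save(im,n+"0.png",s=1.4); print(n,im["fovy"],np.round(im["extrinsics"],3).tolist())
    for o in("key","pot","rack","panel0","panel1","panel2","bore_mouth","nut","paint_bottle","paint_jar","palette"):
        print(o,[(np.round(d["position"]).tolist(),round(d["confidence"],2),np.round(proj(im,d["position"])).tolist()) for d in robot.find_in(im,o)])
E
```

```text
{'clock': 0.0, 'joint_positions': [-1.353, 0.435, 0.025, 1.574, -0.012, 1.134, -0.075], 'dq': [0.002, -0.001, -0.001, 0.002, 0.001, 0.001, 0.001], 'tau': [-0.001, -66.782, 0.985, -31.447, -0.061, 0.043, 0.0], 'position': [196.994, 592.654, 247.95], 'eef_rot': [0.112, 0.698, -0.114, 0.698], 'force': [0.432, -0.236, -0.106], 'torque': [-0.004, -0.038, 0.006], 'gripper_width': 0.998} 22.0
scene 56.28057006292351 [[-0.48, 0.877, 0.02, 271.571], [0.589, 0.339, -0.734, -238.534], [-0.65, -0.341, -0.679, 1397.922], [0.0, 0.0, 0.0, 1.0]]
key [([435.0, 323.0, 148.0], 0.92, [429.0, 211.0]), ([640.0, 62.0, 84.0], 0.17, [286.0, 245.0])]
pot [([446.0, 326.0, 49.0], 0.92, [418.0, 243.0])]
rack [([640.0, 61.0, 82.0], 0.78, [286.0, 246.0])]
panel0 [([440.0, 125.0, 20.0], 0.96, [341.0, 221.0]), ([342.0, -203.0, 19.0], 0.9, [255.0, 165.0]), ([440.0, -94.0, 23.0], 0.89, [270.0, 193.0]), ([304.0, 173.0, 18.0], 0.78, [374.0, 198.0])]
panel1 [([440.0, 125.0, 20.0], 0.96, [341.0, 221.0]), ([342.0, -203.0, 19.0], 0.9, [255.0, 165.0]), ([440.0, -94.0, 23.0], 0.89, [270.0, 193.0]), ([304.0, 173.0, 18.0], 0.78
[... 999 characters left out ...]
36.0, 123.0, 18.0], 0.66, [228.0, 250.0]), ([433.0, -98.0, 20.0], 0.65, [315.0, 254.0]), ([331.0, -205.0, 19.0], 0.56, [356.0, 296.0])]
panel2 [([299.0, 170.0, 18.0], 0.7, [208.0, 304.0]), ([436.0, 123.0, 18.0], 0.66, [228.0, 250.0]), ([433.0, -98.0, 20.0], 0.65, [315.0, 254.0]), ([331.0, -205.0, 19.0], 0.56, [356.0, 296.0])]
bore_mouth [([622.0, 51.0, 85.0], 0.57, [256.0, 175.0])]
nut [([600.0, -92.0, 23.0], 0.59, [314.0, 188.0])]
paint_bottle [([632.0, -396.0, 97.0], 0.75, [446.0, 175.0]), ([435.0, 313.0, 49.0], 0.24, [149.0, 250.0])]
paint_jar [([582.0, 432.0, 88.0], 0.97, [96.0, 187.0]), ([615.0, 114.0, 84.0], 0.44, [230.0, 177.0])]
palette [([728.0, -284.0, 12.0], 0.88, [389.0, 141.0])]
```

View pics/scene0.png

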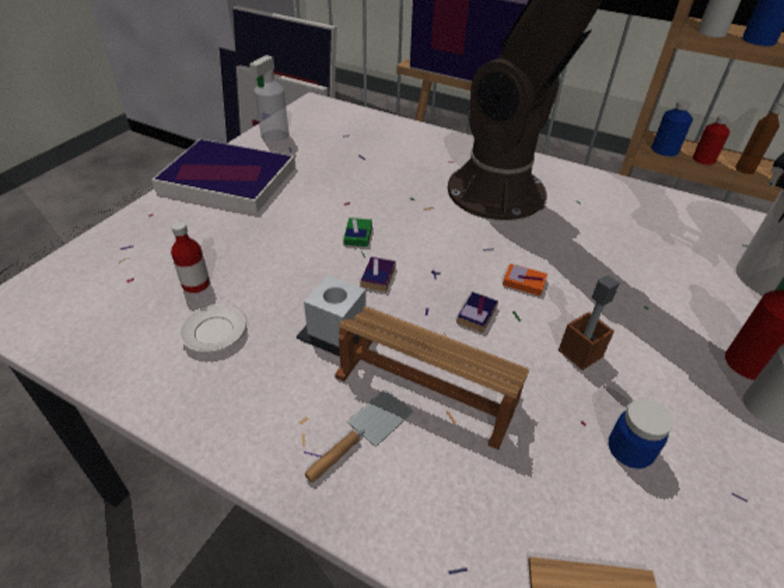

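View pics/top0.png

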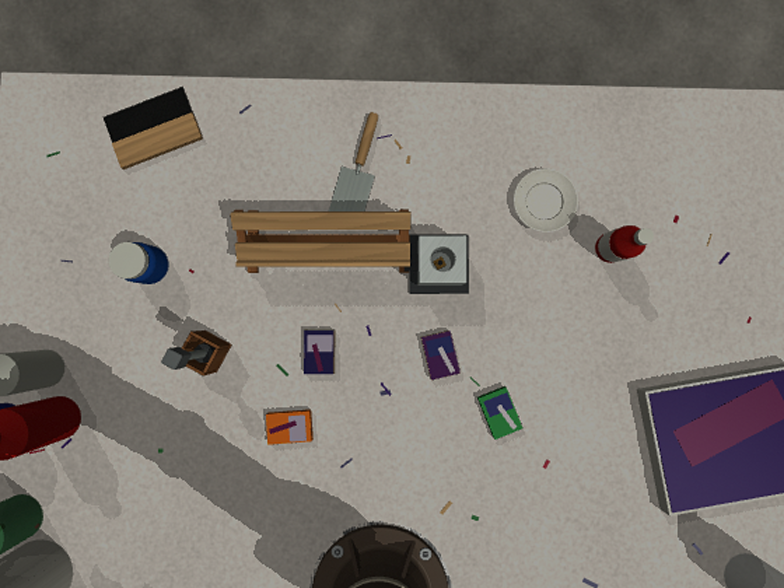

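The scene picture shows the key in its pot at about (597,325), the rack with its housing at (335,312), and panels at (478,310) and (378,273). The green one at (358,232) and the orange one at (525,278) are look-alikes. Next I'll measure geometry from depth.

```bash
cat > meas.py <<'E'
from h import *
def rect(W,c,r,zlo,zhi,show=True):
    m=(np.hypot(W[...,0]-c[0],W[...,1]-c[1])<r)&(W[...,2]>zlo)&(W[...,2]<zhi)
    P=W[m]; 
    if len(P)<8: return None
    b=cv2.minAreaRect(P[:,:2].astype(np.float32)); return [np.round(b[0],1).tolist(),np.round(b[1],1).tolist(),round(b[2],1),len(P),round(float(np.median(P[:,2])),1)]
E
python3 - <<'E'
from meas import *
for n in("scene","top"):
    im=robot.get_image(n); W=world(im); print(n)
    for nm,c,r,a,b in [("gripslab hi",(432,320),45,166,182),("grip",(432,320),45,135,182),("shaft",(432,320),45,90,125),("potrim",(436,318),48,60,73),("house",(598,-95),62,84,96),("pan A",(438,124),60,13,24),("pan B",(436,-97),60,13,24),("green",(336,-204),60,13,24),("orange",(301,171),60,13,24),("slats",(640,90),170,76,130),("floor",(520,20),30,-10,10)]:
        print(nm,rect(W,c,r,a,b))
    W2=W.copy()
    if n=="scene": save(im,"s_key.png",(380,170,460,270),6); save(im,"s_h.png",(200,180,390,320),4)
    else: save(im,"t_key.png",(100,210,190,290),7); save(im,"t_h.png",(280,150,350,220),8); save(im,"t_pan.png",(170,210,390,330),3.5)
E
```

```text
scene
gripslab hi [[429.0, 326.3], [26.8, 26.2], 64.0, 133, 175.9]
grip [[429.1, 326.4], [27.1, 26.2], 64.0, 276, 164.4]
shaft [[431.9, 326.5], [8.9, 13.6], 2.7, 65, 106.8]
potrim [[429.7, 326.8], [58.8, 62.6], 63.1, 274, 67.3]
house [[600.0, -91.8], [82.9, 82.5], 0.6, 650, 88.9]
pan A [[432.9, 124.1], [86.3, 55.6], 1.0, 450, 17.5]
pan B [[432.4, -97.7], [85.0, 55.9], 15.1, 369, 17.4]
green [[331.1, -207.4], [85.1, 54.9], 23.0, 288, 17.5]
orange [[296.5, 174.4], [60.9, 79.1], 5.4, 379, 17.5]
slats [[629.4, 90.6], [339.6, 119.0], 86.2, 3094, 87.7]
floor [[502.9, 18.9], [24.9, 54.9], 2.0, 115, -0.9]
top
gripslab hi [[428.5, 325.7], [25.5, 25.8], 63.6, 169, 176.9]
grip [[428.5, 325.7], [25.6, 25.8], 63.2, 242, 175.8]
shaft [[428.8, 321.8], [12.8, 5.2], 5.1, 25, 102.4]
potrim [[429.9, 326.4], [58.3, 58.0], 63.5, 235, 68.3]
house [[602.0, -90.6], [79.6, 78.7], 1.3, 895, 89.3]
pan A [[434.4, 124.1], [76.4, 54.2], 1.6, 677, 17.7]
pan B [[434.2, -97.1], [79.8, 54.8], 14.7, 679, 17.7]
green [[332.7, -207.3], [80.3, 55.5], 23.1, 697, 17.6]
orange [[297.2, 174.5], [55.1, 80.4], 5.6, 695, 17.7]
slats [[631.0, 90.5], [339.6, 119.8], 86.3, 3967, 88.6]
floor [[520.1, 20.0], [58.5, 58.7], 15.5, 420, -0.8]
```

```bash
python3 - <<'E'
import cv2,numpy as np
a=[cv2.resize(cv2.imread("pics/"+n),(390,290)) for n in("s_key.png","s_h.png","t_key.png","t_h.png")]
cv2.imwrite("pics/m1.png",np.vstack([np.hstack(a[:2]),np.hstack(a[2:])]))
E
```

```text
(no output)
```

View pics/m1.png

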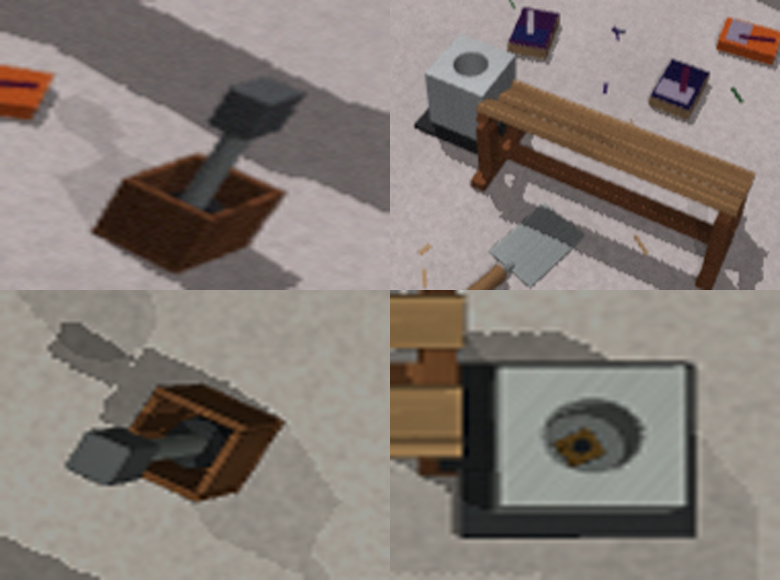

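View pics/t_pan.png

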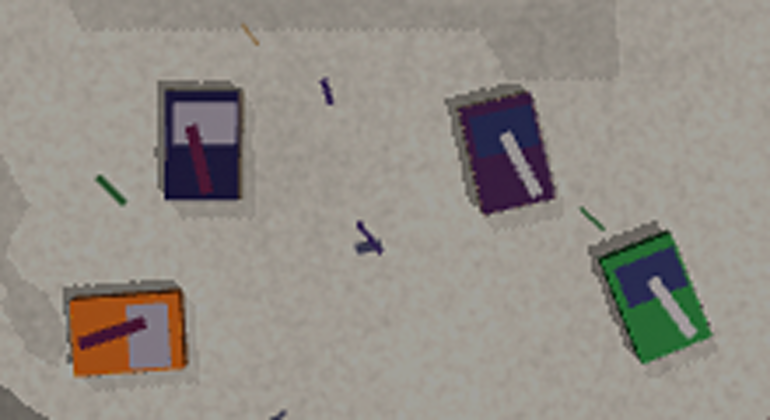

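Candidates in the top picture:
- **Key:** only one, in the pot at (140,252).
- **Panels:** (228,250) navy/white and (315,254) purple/navy are real. (356,296) is green and (208,304) is orange, so both are excluded.

The crops confirm this. Next are the rack yaw, the bore and the nut angle.

```bash
python3 - <<'E'
from meas import *
for n in("scene","top"):
    im=robot.get_image(n); W=world(im); print(n)
    m=(abs(W[...,2]-89)<4)&(np.hypot(W[...,0]-601,W[...,1]+91)<62)
    # bore: points in the housing footprint lower than 84
    h=(np.hypot(W[...,0]-601,W[...,1]+91)<30)
    mm=m.astype(np.uint8)*255
    cs,hi=cv2.findContours(mm,cv2.RETR_CCOMP,cv2.CHAIN_APPROX_NONE)
    for c,k in zip(cs,hi[0]):
        if k[3]>=0 and len(c)>15:
            Pc=W[c[:,0,1],c[:,0,0]]; Pc=Pc[np.isfinite(Pc[:,0])]
            A=np.c_[2*Pc[:,:2],np.ones(len(Pc))]; s=np.linalg.lstsq(A,(Pc[:,:2]**2).sum(1),rcond=None)[0]
            print("bore circle",s[:2],np.sqrt(s[2]+s[0]**2+s[1]**2))
    # lip front edge: lowest-x points per y for z 75..95
    for zlo,zhi,side in((76,90,0),(100,125,1)):
      xs=[];ys=[]
      for y in np.arange(-25,240,5.):
        q=W[(abs(W[...,1]-y)<2.5)&(W[...,2]>zlo)&(W[...,2]<zhi)&(W[...,0]>560)&(W[...,0]<720)]
        if len(q)>3: xs.append((np.percentile(q[:,0],3 if side==0 else 97)));ys.append(y)
      p=np.polyfit(ys,xs,1); print("edge",side,p,np.degrees(np.arctan(-p[0])), min(ys),max(ys),np.std(xs-np.polyval(p,ys)))
    q=W[(W[...,2]>76)&(W[...,2]<130)&(W[...,0]>570)&(W[...,0]<720)&(W[...,1]>-40)&(W[...,1]<290)]
    print("y range",np.percentile(q[:,1],[0,.5,99.5,100]))
    print("nut top pts", [np.round(np.median(W[(h)&(abs(W[...,2]-zz)<3)],0),1).tolist()+[int((h&(abs(W[...,2]-zz)<3)).sum())] for zz in (14,17,25,28)])
    if n=="top":
        print("pix nut",proj(im,[601,-91,28]),"mouth",proj(im,[601,-91,90]))
        c=[int(v) for v in proj(im,[601,-91,60])]; save(im,"t_bore.png",(c[0]-16,c[1]-16,c[0]+16,c[1]+16),18); print(c)
s=robot.state(); M=R.from_quat(s["eef_rot"]).as_matrix(); print(np.round(M,3))
E
```

```text
scene
bore circle [601.35140348 -91.23973319] 22.201195575528303
edge 0 [-2.64974927e-02  5.90066089e+02] 1.5178393303555777 -25.0 235.0 1.3256077746109531
edge 1 [-2.80572004e-02  6.75962800e+02] 1.6071375396508494 -25.0 235.0 1.0942417804859677
y range [-36.86581204 -34.13938844 263.07493517 264.55675259]
nut top pts [[nan, nan, nan, 0], [nan, nan, nan, 0], [nan, nan, nan, 0], [nan, nan, nan, 0]]
top
bore circle [601.34971955 -91.49165238] 21.786428857294155
edge 0 [-3.30298062e-02  5.90234345e+02] 1.8917807360214842 -25.0 235.0 0.7115714516152593
edge 1 [-2.80278591e-02  6.76023601e+02] 1.6054577271341037 -25.0 235.0 1.1308551608489292
y range [-35.03325317 -32.81017097 262.83435572 265.00219191]
nut top pts [[609.5, -95.8, 13.1, 89], [608.8, -97.4, 15.3, 35], [602.3, -94.4, 25.1, 41], [602.0, -91.6, 28.0, 41]]
pix nut [313.71869932 187.46031314] mouth [315.76958575 184.82735338]
[314, 186]
[[ 0.     0.315  0.949]
 [-0.     0.949 -0.315]
 [-1.    -0.     0.   ]]
  return _methods._mean(a, axis=axis, dtype=dtype,
  ret = um.true_divide(
```

View pics/t_bore.png

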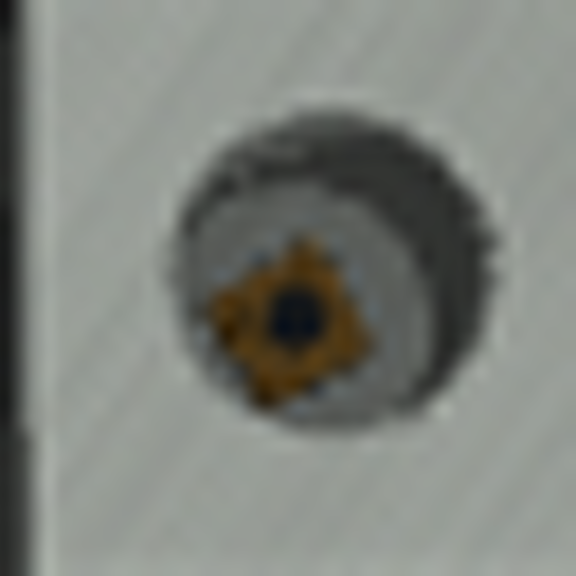

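```bash
cat > to.py <<'E'
from h import *
def to(xyz=None,th=None):
    s=robot.state(); M=R.from_quat(s["eef_rot"]).as_matrix(); p=np.array(s["position"])
    cur=np.degrees(np.arctan2(M[1,1],M[0,1]))
    print("t",round(s["clock"],2),"p",np.round(p,1),"yaw_y",round(cur,2),"tilt",np.round(M[:2,0],4),"F",np.round(s["force"],1),"T",np.round(s["torque"],2),"w",round(s["gripper_width"],3),"q",np.round(s["joint_positions"],2))
    if xyz is not None:
        t=np.array([p[i] if v is None else v for i,v in enumerate(xyz)],float)
        print("shift cm",np.round(M.T@(t-p)/10,2))
    if th is not None: print("yaw cmd",round((cur-th+180)%360-180,2))
E
python3 -m crank '[{"xyz":[0,-3,5.07],"yaw":0,"jaw":0},{"xyz":[0,-3,5.07],"yaw":0,"jaw":0},{"xyz":[0,-3,5.07],"yaw":0,"jaw":0},{"xyz":[0,-3,5.07],"yaw":0,"jaw":0},{"xyz":[0,-3,5.07],"yaw":0,"jaw":0}]' 30
python3 -m crank '[{"xyz":[0,-3,5.07],"yaw":0,"jaw":0},{"xyz":[0,0,0],"yaw":-10,"jaw":0},{"xyz":[0,0,0],"yaw":-10,"jaw":0},{"xyz":[0,0,0],"yaw":-10,"jaw":0},{"xyz":[0,0,0],"yaw":-10,"jaw":0}]'
python3 -c "from to import *; to((429,326,None),153.5)"
```

```text
clock: 2.02
position: [391.5, 369.3, 249.0]
eef_rot: [0.113, 0.698, -0.113, 0.698]
force: [0.1, 0.8, -0.1]
gripper_width: 1.001
clock: 2.65
position: [429.0, 326.3, 248.8]
eef_rot: [-0.135, 0.694, 0.135, 0.694]
force: [-0.0, 0.6, 0.1]
gripper_width: 1.001
t 2.65 p [429.  326.3 248.8] yaw_y 111.94 tilt [0.0001 0.0001] F [-0.   0.6  0.1] T [0.08 0.04 0.02] w 1.001 q [-0.75  0.3   0.    1.78 -0.    1.06  1.21]
shift cm [-0.   -0.03 -0.01]
yaw cmd -41.56
```

```bash

python3 -m crank '[{"xyz":[0,0,0],"yaw":-10,"jaw":0},{"xyz":[0,0,0],"yaw":-10,"jaw":0},{"xyz":[0,0,0],"yaw":-10,"jaw":0},{"xyz":[0,0,0],"yaw":-10,"jaw":0},{"xyz":[0,0,0],"yaw":-1.6,"jaw":0}]'
python3 -m crank '[{"xyz":[3,0,0],"yaw":0,"jaw":0},{"xyz":[3,0,0],"yaw":0,"jaw":0},{"xyz":[2.9,0,0],"yaw":0,"jaw":0},{"xyz":[0,0,0],"yaw":0,"jaw":0}]'
python3 - <<'E'
from to import *; to((429,326,160),153.5)
im=robot.get_image("scene"); save(im,"g1.png",(340,120,520,300),4)
E
```

```text
clock: 3.28
position: [429.1, 326.3, 248.8]
eef_rot: [-0.371, 0.602, 0.371, 0.602]
force: [-0.4, 0.2, 0.7]
gripper_width: 1.0
clock: 3.78
position: [427.9, 325.4, 158.1]
eef_rot: [-0.37, 0.604, 0.37, 0.601]
force: [-0.4, -0.3, 0.7]
gripper_width: 1.002
t 3.77 p [427.9 325.4 158.1] yaw_y 153.07 tilt [-0.003  -0.0027] F [-0.4 -0.3  0.7] T [ 0.01  0.09 -0.  ] w 1.002 q [-0.65  0.4  -0.13  1.89  0.06  0.87  1.86]
shift cm [-0.19 -0.07  0.1 ]
yaw cmd -0.43
```

View pics/g1.png

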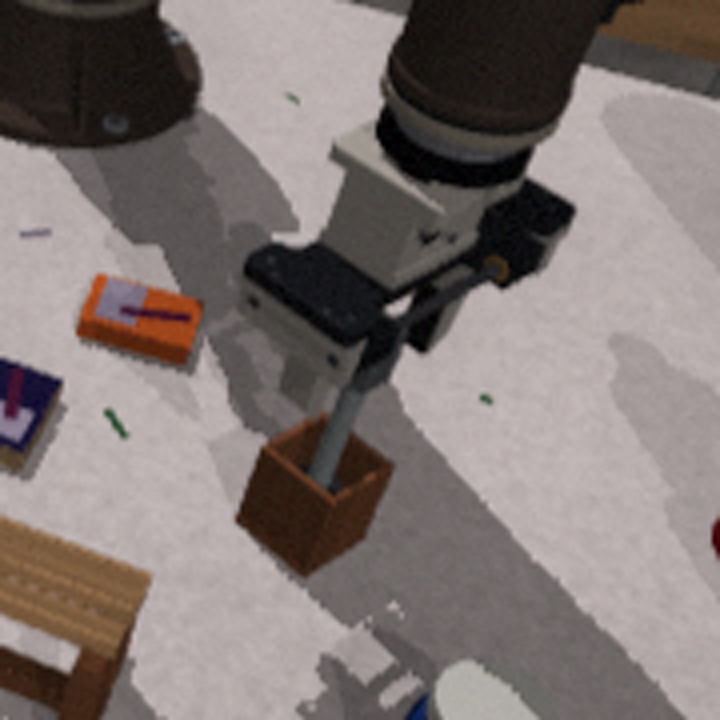

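The grip lies between the open fingers at about (370,370) in the crop. Closing on it.

```bash

python3 -m crank '[{"xyz":[0,-0.07,0.1],"yaw":-0.4,"jaw":0},{"xyz":[0,0,0],"yaw":0,"jaw":0},{"xyz":[0,0,0],"yaw":0,"jaw":0}]' 45
python3 -c "from to import *; to((429,326,160),153.5)"
python3 -m crank '[{"xyz":[0,0,0],"yaw":0,"jaw":255},{"xyz":[0,0,0],"yaw":0,"jaw":255},{"xyz":[0,0,0],"yaw":0,"jaw":255},{"xyz":[0,0,0],"yaw":0,"jaw":255},{"xyz":[0,0,0],"yaw":0,"jaw":255}]' 45
python3 -m crank '[{"xyz":[0,0,0],"yaw":0,"jaw":255},{"xyz":[0,0,0],"yaw":0,"jaw":255},{"xyz":[0,0,0],"yaw":0,"jaw":255},{"xyz":[0,0,0],"yaw":0,"jaw":255},{"xyz":[0,0,0],"yaw":0,"jaw":255}]'
python3 -c "from to import *; to((429,326,160),153.5)"
```

```text
clock: 4.2
position: [430.4, 327.2, 160.5]
eef_rot: [-0.373, 0.601, 0.373, 0.601]
force: [0.0, 0.8, -1.1]
gripper_width: 1.005
t 4.2 p [430.4 327.2 160.5] yaw_y 153.6 tilt [0.001  0.0009] F [ 0.   0.8 -1.1] T [0.04 0.04 0.07] w 1.005 q [-0.65  0.4  -0.13  1.88  0.07  0.87  1.87]
shift cm [ 0.05  0.07 -0.17]
yaw cmd 0.1
clock: 4.82
position: [430.1, 326.9, 159.7]
eef_rot: [-0.373, 0.601, 0.373, 0.601]
force: [0.1, -0.0, -0.4]
gripper_width: 0.503
clock: 5.45
position: [430.0, 326.9, 159.7]
eef_rot: [-0.373, 0.601, 0.373, 0.601]
force: [0.7, 0.3, -0.0]
gripper_width: 0.279
t 5.45 p [430.  326.9 159.7] yaw_y 153.61 tilt [-0.0001 -0.    ] F [ 0.7  0.3 -0. ] T [0.2  0.19 0.04] w 0.279 q [-0.65  0.4  -0.13  1.88  0.07  0.87  1.87]
shift cm [-0.03  0.05 -0.13]
yaw cmd 0.11
```

```bash

python3 -m crank '[{"xyz":[0,0,0],"yaw":0,"jaw":255},{"xyz":[-1,0,0],"yaw":0,"jaw":255},{"xyz":[-2,0,0],"yaw":0,"jaw":255},{"xyz":[-3,0,0],"yaw":0,"jaw":255},{"xyz":[-3,0,0],"yaw":0,"jaw":255}]' 45
python3 -m crank '[{"xyz":[-3,0,0],"yaw":0,"jaw":255},{"xyz":[-2,0,0],"yaw":0,"jaw":255},{"xyz":[0,0,0],"yaw":0,"jaw":255}]'
python3 - <<'E'
from to import *; to((601.3,-91.4,None),125.5)
im=robot.get_image("scene"); save(im,"g2.png",(340,70,520,270),3)
im=robot.get_image("top"); save(im,"g2t.png",(80,180,240,320),4)
E
```

```text
clock: 6.08
position: [429.9, 326.7, 251.0]
eef_rot: [-0.373, 0.601, 0.373, 0.601]
force: [-0.4, 0.6, -2.2]
gripper_width: 0.282
clock: 6.45
position: [430.6, 327.4, 301.5]
eef_rot: [-0.372, 0.6, 0.373, 0.602]
force: [0.0, 0.6, -3.2]
gripper_width: 0.278
t 6.45 p [430.6 327.4 301.5] yaw_y 153.61 tilt [0.0025 0.0021] F [ 0.   0.6 -3.2] T [ 0.08  0.14 -0.03] w 0.278 q [-0.65  0.26 -0.13  1.69  0.04  1.18  1.9 ]
shift cm [ -0.05 -33.9  -29.93]
yaw cmd 28.11
```

View pics/g2.png

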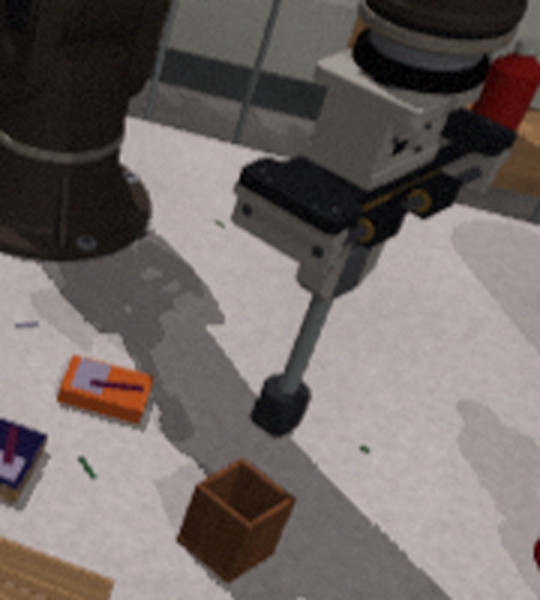

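```bash

python3 -m crank '[{"xyz":[0,-4.24,-3.74],"yaw":0,"jaw":255},{"xyz":[0,-4.24,-3.74],"yaw":0,"jaw":255},{"xyz":[0,-4.24,-3.74],"yaw":0,"jaw":255},{"xyz":[0,-4.24,-3.74],"yaw":0,"jaw":255},{"xyz":[0,-4.24,-3.74],"yaw":0,"jaw":255}]'
python3 -m crank '[{"xyz":[0,-4.24,-3.74],"yaw":0,"jaw":255},{"xyz":[0,-4.24,-3.74],"yaw":0,"jaw":255},{"xyz":[0,-4.22,-3.75],"yaw":0,"jaw":255},{"xyz":[0,0,0],"yaw":9.5,"jaw":255},{"xyz":[0,0,0],"yaw":9.5,"jaw":255}]'
python3 -m crank '[{"xyz":[0,0,0],"yaw":9.1,"jaw":255},{"xyz":[0,0,0],"yaw":0,"jaw":255},{"xyz":[0,0,0],"yaw":0,"jaw":255}]'
python3 - <<'E'
from to import *; from meas import *
to((601.3,-91.4,None),125.5)
for n in("scene","top"):
    im=robot.get_image(n); W=world(im); s=robot.state(); p=np.array(s["position"])
    for lo,hi in((-163,-152),(-150,-120),(-110,-40)): 
        m=(np.hypot(W[...,0]-p[0],W[...,1]-p[1])<40)&(W[...,2]-p[2]>lo)&(W[...,2]-p[2]<hi)
        print(n,lo,hi,m.sum(), np.round(np.nanmedian(W[m],0),1), np.round([W[m].min(0),W[m].max(0)],1).tolist() if m.sum() else 0)
    save(im,n+"3.png",(230,110,390,250) if n=="scene" else (250,100,410,240),4)
E
```

```text
clock: 7.18
position: [536.7, 63.4, 298.5]
eef_rot: [-0.373, 0.602, 0.373, 0.6]
force: [1.0, 0.0, -2.7]
gripper_width: 0.282
clock: 7.8
position: [600.0, -93.6, 297.8]
eef_rot: [-0.265, 0.656, 0.266, 0.654]
force: [0.3, -0.1, -3.3]
gripper_width: 0.282
clock: 8.18
position: [600.5, -91.7, 299.0]
eef_rot: [-0.217, 0.673, 0.217, 0.673]
force: [0.1, 0.6, -2.2]
gripper_width: 0.281
t 8.18 p [600.5 -91.7 299. ] yaw_y 125.73 tilt [-0.0012  0.    ] F [ 0.1  0.6 -2.2] T [0.07 0.04 0.02] w 0.281 q [ 0.    0.37  0.09  1.55 -0.03  1.23  2.29]
shift cm [-0.   -0.03  0.09]
yaw cmd 0.23
scene -163 -152 11 [608.1 -83.7 146.4] [[601.1, -93.6, 144.4], [614.5, -76.7, 147.1]]
scene -150 -120 123 [609.3 -84.  165.6] [[587.0, -105.4, 149.3], [617.5, -72.8, 179.2]]
scene -110 -40 150 [602.7 -88.1 224.4] [[592.7, -97.9, 190.6], [606.3, -84.3, 258.7]]
top -163 -152 0 [nan nan nan] 0
top -150 -120 0 [nan nan nan] 0
top -110 -40 0 [nan nan nan] 0
  return np.nanmean(a, axis, out=out, keepdims=keepdims)
```

View pics/scene3.png

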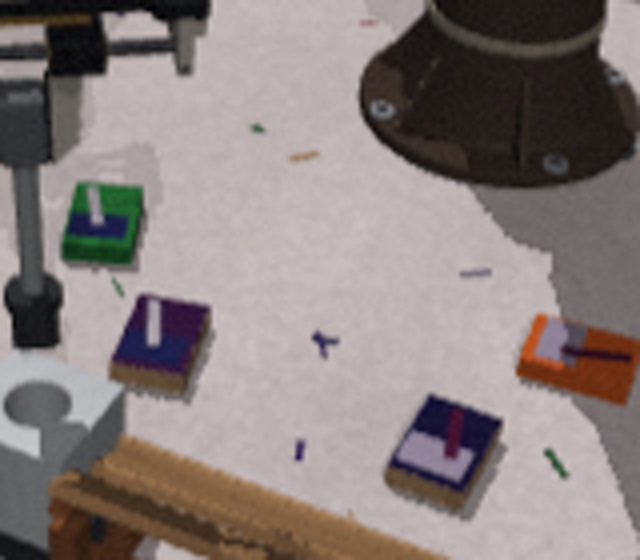

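View pics/top3.png

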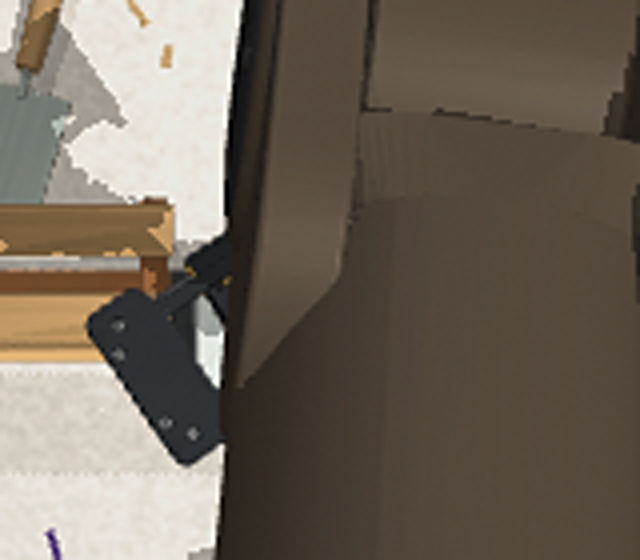

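```bash
cat > axis.py <<'E'
from h import *
from scipy.optimize import least_squares
def axis(im,zb,c0,show=True):
    """zb: estimated key origin z; fits circle centres of shaft and socket from scene depth"""
    W=world(im); out=[]
    for nm,lo,hi,r in (("socket",3,33,18),("shaft low",40,80,7),("shaft hi",80,122,7)):
        m=(np.hypot(W[...,0]-c0[0],W[...,1]-c0[1])<r+8)&(W[...,2]>zb+lo)&(W[...,2]<zb+hi)
        P=W[m]
        if len(P)<10: print(nm,len(P)); continue
        f=least_squares(lambda c:np.hypot(P[:,0]-c[0],P[:,1]-c[1])-r,c0[:2],loss="soft_l1",f_scale=1.5)
        print(nm,len(P),np.round(f.x,1),"rms",round(float(np.sqrt(np.mean(f.fun**2))),1))
E
python3 - <<'E'
from to import *; from axis import axis
im=robot.get_image("scene"); axis(im,299-159.7+6,(600.5,-91.5))
E
```

```text
socket 119 [595.4 -93.2] rms 1.6
shaft low 82 [597.4 -92. ] rms 1.1
shaft hi 100 [597.2 -92.3] rms 0.9
```

```bash

python3 -m crank '[{"xyz":[0,-0.05,0.25],"yaw":0.2,"jaw":255},{"xyz":[2,0,0],"yaw":0,"jaw":255},{"xyz":[2.5,0,0],"yaw":0,"jaw":255},{"xyz":[0,0,0],"yaw":0,"jaw":255},{"xyz":[0,0,0],"yaw":0,"jaw":255}]'
python3 - <<'E'
from to import *; from axis import axis
to((601.3,-91.4,None),125.5)
im=robot.get_image("scene"); s=robot.state()["position"];axis(im,s[2]-153.7,s); save(im,"i4.png",(200,150,300,250),7)
E
```

```text
clock: 8.95
position: [603.6, -90.8, 255.7]
eef_rot: [-0.215, 0.673, 0.214, 0.674]
force: [-0.5, -0.7, -2.7]
gripper_width: 0.283
t 8.95 p [603.6 -90.8 255.7] yaw_y 125.33 tilt [ 0.0011 -0.0001] F [-0.5 -0.7 -2.7] T [0.1  0.01 0.01] w 0.283 q [ 0.    0.4   0.08  1.61 -0.04  1.13  2.28]
shift cm [-0.    0.09 -0.22]
yaw cmd -0.17
socket 109 [598.8 -92.5] rms 1.9
shaft low 75 [600.5 -91.2] rms 1.0
shaft hi 88 [600.7 -91.3] rms 1.0
```

View pics/i4.png

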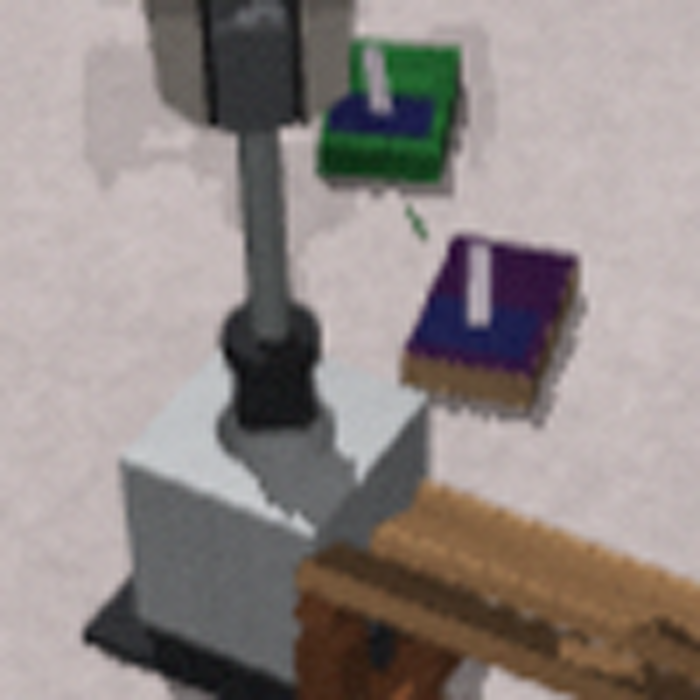

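The socket at (275,370) in the crop sits centred over the bore. I'll descend slowly and watch the force.

```bash

python3 -m crank '[{"xyz":[0.8,0,0],"yaw":0,"jaw":255},{"xyz":[0.8,0,0],"yaw":0,"jaw":255},{"xyz":[0,0,0],"yaw":0,"jaw":255}]'
python3 -m crank '[{"xyz":[0.8,0,0],"yaw":0,"jaw":255},{"xyz":[0.8,0,0],"yaw":0,"jaw":255},{"xyz":[0,0,0],"yaw":0,"jaw":255}]'
python3 - <<'E'
from to import *; from axis import axis
to((601.3,-91.4,None),125.5)
im=robot.get_image("scene"); s=robot.state()["position"];axis(im,s[2]-153.7,s); save(im,"i5.png",(200,150,300,250),6)
E
```

```text
clock: 9.38
position: [602.6, -90.7, 237.8]
eef_rot: [-0.214, 0.674, 0.215, 0.673]
force: [-1.0, -0.4, -3.3]
gripper_width: 0.279
clock: 9.75
position: [602.6, -90.7, 221.8]
eef_rot: [-0.214, 0.674, 0.215, 0.673]
force: [-0.0, -0.2, -2.3]
gripper_width: 0.28
t 9.75 p [602.6 -90.7 221.8] yaw_y 125.32 tilt [-0.0016  0.0001] F [-0.  -0.2 -2.3] T [ 0.1  -0.01  0.01] w 0.28 q [ 0.01  0.43  0.08  1.65 -0.04  1.06  2.28]
shift cm [ 0.    0.02 -0.14]
yaw cmd -0.18
socket 151 [600.1 -92.3] rms 5.1
shaft low 69 [599.1 -91.3] rms 0.9
shaft hi 82 [599.2 -91.3] rms 0.9
```

View pics/i5.png

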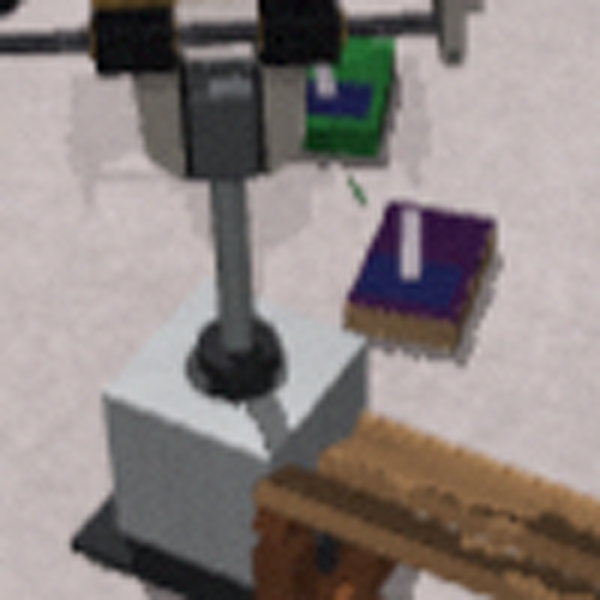

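```bash

python3 -m crank '[{"xyz":[0.8,-0.04,0.08],"yaw":0,"jaw":255},{"xyz":[0.8,0,0],"yaw":0,"jaw":255},{"xyz":[0.8,0,0],"yaw":0,"jaw":255},{"xyz":[0.8,0,0],"yaw":0,"jaw":255},{"xyz":[0,0,0],"yaw":0,"jaw":255}]'
python3 -c "from to import *; to((601.3,-91.4,None),125.5)"
python3 -m crank '[{"xyz":[0.4,0,0],"yaw":0,"jaw":255},{"xyz":[0.4,0,0],"yaw":0,"jaw":255},{"xyz":[0,0,0],"yaw":0,"jaw":255}]'
python3 -c "from to import *; to((601.3,-91.4,None),125.5)"
```

```text
clock: 10.42
position: [603.5, -90.6, 189.8]
eef_rot: [-0.214, 0.674, 0.215, 0.673]
force: [0.1, -0.3, -3.1]
gripper_width: 0.284
t 10.43 p [603.5 -90.6 189.8] yaw_y 125.31 tilt [-0.0015  0.0001] F [ 0.1 -0.3 -3.1] T [0.1  0.02 0.  ] w 0.284 q [ 0.01  0.46  0.08  1.69 -0.04  1.    2.29]
shift cm [ 0.    0.06 -0.22]
yaw cmd -0.19
clock: 10.8
position: [603.8, -90.6, 182.4]
eef_rot: [-0.214, 0.674, 0.215, 0.674]
force: [-0.3, -0.7, -3.2]
gripper_width: 0.281
t 10.8 p [603.8 -90.6 182.4] yaw_y 125.31 tilt [-0.0005  0.0001] F [-0.3 -0.7 -3.2] T [0.07 0.02 0.04] w 0.281 q [ 0.01  0.47  0.08  1.69 -0.04  0.98  2.29]
shift cm [ 0.    0.08 -0.25]
yaw cmd -0.19
```

```bash

python3 -m crank '[{"xyz":[0.3,0,0],"yaw":0,"jaw":255},{"xyz":[0.3,0,0],"yaw":0,"jaw":255},{"xyz":[0,0,0],"yaw":0,"jaw":255}]'
python3 -c "from to import *; to((601.3,-91.4,None),125.5)"
```

```text
clock: 11.18
position: [603.7, -90.7, 176.4]
eef_rot: [-0.214, 0.674, 0.215, 0.674]
force: [-0.2, -0.6, -2.1]
gripper_width: 0.28
t 11.18 p [603.7 -90.7 176.4] yaw_y 125.31 tilt [-0.0006  0.0001] F [-0.2 -0.6 -2.1] T [0.04 0.1  0.03] w 0.28 q [ 0.01  0.48  0.07  1.7  -0.04  0.97  2.29]
shift cm [ 0.    0.08 -0.24]
yaw cmd -0.19
```

```bash

python3 -m crank '[{"xyz":[0.3,0,0],"yaw":0,"jaw":255},{"xyz":[0.2,0,0],"yaw":0,"jaw":255},{"xyz":[0,0,0],"yaw":0,"jaw":255}]'
python3 -c "from to import *; to((601.3,-91.4,None),125.5)"
python3 -m crank '[{"xyz":[0.15,0,0],"yaw":0,"jaw":255},{"xyz":[0.1,0,0],"yaw":0,"jaw":255},{"xyz":[0,0,0],"yaw":0,"jaw":255}]'
python3 -c "from to import *; to((601.3,-91.4,None),125.5)"
```

```text
clock: 11.55
position: [603.8, -90.7, 171.4]
eef_rot: [-0.214, 0.674, 0.215, 0.674]
force: [-0.6, 0.0, -3.3]
gripper_width: 0.28
t 11.55 p [603.8 -90.7 171.4] yaw_y 125.31 tilt [-0.0005  0.    ] F [-0.6  0.  -3.3] T [-0.12  0.28  0.04] w 0.28 q [ 0.01  0.48  0.07  1.71 -0.04  0.96  2.29]
shift cm [ 0.    0.08 -0.24]
yaw cmd -0.19
clock: 11.92
position: [603.9, -90.7, 169.1]
eef_rot: [-0.214, 0.674, 0.214, 0.674]
force: [-1.5, -1.0, -2.8]
gripper_width: 0.279
t 11.93 p [603.9 -90.7 169.1] yaw_y 125.31 tilt [-0.0002 -0.0001] F [-1.5 -1.  -2.8] T [-0.25  0.33 -0.07] w 0.279 q [ 0.01  0.48  0.07  1.71 -0.04  0.95  2.29]
shift cm [ 0.    0.09 -0.25]
yaw cmd -0.19
```

```bash

python3 -m crank '[{"xyz":[0,0,0],"yaw":0,"jaw":130},{"xyz":[0,0,0],"yaw":0,"jaw":130},{"xyz":[0,0,0],"yaw":0,"jaw":130},{"xyz":[0,0,0],"yaw":0,"jaw":130},{"xyz":[0,0.08,-0.25],"yaw":0.2,"jaw":130}]'
python3 -m crank '[{"xyz":[0,0,0],"yaw":0,"jaw":130},{"xyz":[0,0,0],"yaw":0,"jaw":130}]'
python3 - <<'E'
from to import *; from axis import axis
to((601.3,-91.4,None),125.5)
im=robot.get_image("scene"); s=robot.state()["position"];axis(im,15,s); save(im,"i6.png",(200,150,300,250),6)
E
```

```text
clock: 12.55
position: [601.5, -91.3, 169.2]
eef_rot: [-0.213, 0.674, 0.213, 0.674]
force: [-1.0, 0.6, 0.0]
gripper_width: 0.492
clock: 12.8
position: [601.4, -91.5, 169.2]
eef_rot: [-0.213, 0.674, 0.213, 0.674]
force: [0.4, 0.2, -0.3]
gripper_width: 0.488
t 12.8 p [601.4 -91.5 169.2] yaw_y 125.11 tilt [0. 0.] F [ 0.4  0.2 -0.3] T [ 0.05  0.01 -0.03] w 0.488 q [ 0.01  0.48  0.07  1.72 -0.04  0.95  2.29]
shift cm [-0.    0.01 -0.01]
yaw cmd -0.39
socket 0
shaft low 34 [600.6 -91.6] rms 1.0
shaft hi 73 [600.5 -91.4] rms 1.0
```

View pics/i6.png

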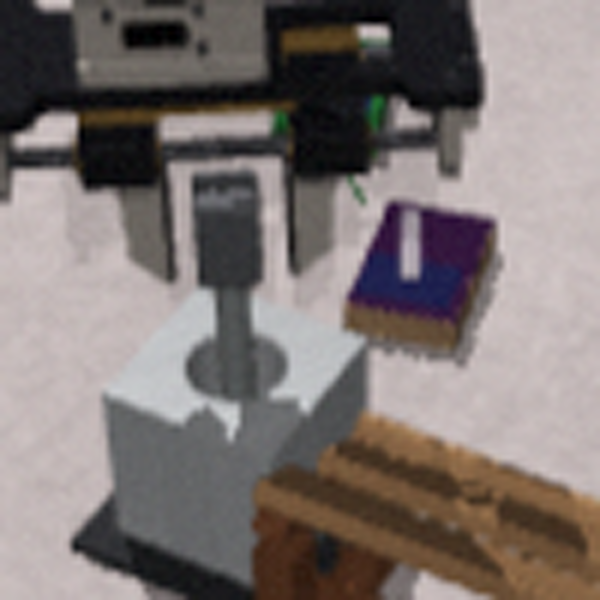

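```bash

python3 -m crank '[{"xyz":[0,0,0],"yaw":0,"jaw":255},{"xyz":[0,0,0],"yaw":0,"jaw":255},{"xyz":[0,0,0],"yaw":0,"jaw":255},{"xyz":[0,0,0],"yaw":0,"jaw":255},{"xyz":[0,0,0],"yaw":0,"jaw":255}]' 50
python3 -c "from to import *; to((601.3,-91.4,None),125.5)"
python3 -m crank '[{"xyz":[0,0,0],"yaw":8,"jaw":255},{"xyz":[0,0,0],"yaw":8,"jaw":255},{"xyz":[0,0,0],"yaw":8,"jaw":255},{"xyz":[0,0,0],"yaw":8,"jaw":255},{"xyz":[0,0,0],"yaw":8,"jaw":255}]'
python3 -c "from to import *; to((601.3,-91.4,None),125.5)"
```

```text
clock: 13.48
position: [601.5, -91.5, 169.2]
eef_rot: [-0.213, 0.674, 0.213, 0.674]
force: [0.3, -0.6, -0.4]
gripper_width: 0.283
t 13.47 p [601.5 -91.5 169.2] yaw_y 125.11 tilt [ 0. -0.] F [ 0.3 -0.6 -0.4] T [-0.04 -0.1   0.06] w 0.283 q [ 0.01  0.48  0.07  1.71 -0.04  0.95  2.29]
shift cm [-0.    0.02 -0.01]
yaw cmd -0.39
clock: 14.1
position: [601.3, -92.0, 169.2]
eef_rot: [0.032, 0.706, -0.032, 0.706]
force: [-0.4, -1.8, -1.1]
gripper_width: 0.281
t 14.1 p [601.3 -92.  169.2] yaw_y 84.85 tilt [-0.0001 -0.0007] F [-0.4 -1.8 -1.1] T [-0.55  0.    0.19] w 0.281 q [-0.11  0.49  0.25  1.73 -0.14  0.95  1.68]
shift cm [-0.    0.06 -0.01]
yaw cmd -40.65
```

```bash

python3 -m crank '[{"xyz":[0,0,0],"yaw":8,"jaw":255},{"xyz":[0,0,0],"yaw":8,"jaw":255},{"xyz":[0,0,0],"yaw":8,"jaw":255},{"xyz":[0,0,0],"yaw":8,"jaw":255},{"xyz":[0,0,0],"yaw":8,"jaw":255}]'
python3 -c "from to import *; to((601.3,-91.4,None),125.5)"
python3 -m crank '[{"xyz":[0,0,0],"yaw":8,"jaw":255},{"xyz":[0,0,0],"yaw":8,"jaw":255},{"xyz":[0,0,0],"yaw":8,"jaw":255},{"xyz":[0,0,0],"yaw":8,"jaw":255},{"xyz":[0,0,0],"yaw":8,"jaw":255}]'
python3 -c "from to import *; to((601.3,-91.4,None),125.5)"
```

```text
clock: 14.72
position: [601.5, -91.8, 169.2]
eef_rot: [0.271, 0.653, -0.272, 0.653]
force: [1.2, -1.1, -1.5]
gripper_width: 0.279
t 14.72 p [601.5 -91.8 169.2] yaw_y 44.86 tilt [ 0.0002 -0.0006] F [ 1.2 -1.1 -1.5] T [-0.55 -0.18  0.21] w 0.279 q [-0.23  0.5   0.43  1.74 -0.25  0.96  1.08]
shift cm [-0.    0.01 -0.05]
yaw cmd -80.64
clock: 15.35
position: [601.7, -91.9, 169.2]
eef_rot: [0.478, 0.52, -0.478, 0.521]
force: [2.1, -2.7, -3.6]
gripper_width: 0.283
t 15.35 p [601.7 -91.9 169.2] yaw_y 4.86 tilt [ 0.0007 -0.0008] F [ 2.1 -2.7 -3.6] T [-0.79 -0.46  0.15] w 0.283 q [-0.36  0.53  0.62  1.75 -0.37  0.98  0.49]
shift cm [-0.   -0.04 -0.05]
yaw cmd -120.64
```

```bash

python3 -m crank '[{"xyz":[0,0,0],"yaw":8,"jaw":255},{"xyz":[0,0,0],"yaw":8,"jaw":255},{"xyz":[0,0,0],"yaw":8,"jaw":255},{"xyz":[0,0,0],"yaw":8,"jaw":255},{"xyz":[0,0,0],"yaw":8,"jaw":255}]'
python3 -c "from to import *; to((601.3,-91.4,None),-59)"
python3 -m crank '[{"xyz":[0,0,0],"yaw":6,"jaw":255},{"xyz":[0,0,0],"yaw":6,"jaw":255},{"xyz":[0,0,0],"yaw":5,"jaw":255}]'
python3 -c "from to import *; to((601.3,-91.4,None),-59)"
```

```text
clock: 15.98
position: [601.9, -92.1, 169.3]
eef_rot: [0.628, 0.325, -0.627, 0.326]
force: [1.8, -2.3, -3.4]
gripper_width: 0.281
t 15.97 p [601.9 -92.1 169.3] yaw_y -35.14 tilt [ 0.001  -0.0013] F [ 1.8 -2.3 -3.4] T [-1.03 -0.47  0.19] w 0.281 q [-0.47  0.59  0.81  1.76 -0.49  1.01 -0.08]
shift cm [-0.   -0.09 -0.02]
yaw cmd 23.86
clock: 16.35
position: [601.9, -92.2, 169.3]
eef_rot: [0.669, 0.229, -0.669, 0.231]
force: [1.5, -2.4, -2.9]
gripper_width: 0.28
t 16.35 p [601.9 -92.2 169.3] yaw_y -52.06 tilt [ 0.0009 -0.0016] F [ 1.5 -2.4 -2.9] T [-1.12 -0.42  0.18] w 0.28 q [-0.51  0.62  0.89  1.76 -0.55  1.04 -0.33]
shift cm [-0.  -0.1 -0. ]
yaw cmd 6.94
```

```bash

for i in 1; do :; done
python3 -m crank '[{"xyz":[0,0,0],"yaw":3,"jaw":255},{"xyz":[0,0,0],"yaw":3,"jaw":255},{"xyz":[0,0,0],"yaw":0,"jaw":255}]'
python3 -c "from to import *; to()"
python3 -m crank '[{"xyz":[0,0,0],"yaw":3,"jaw":255},{"xyz":[0,0,0],"yaw":0,"jaw":255}]'
python3 -c "from to import *; to()"
python3 -m crank '[{"xyz":[0,0,0],"yaw":3,"jaw":255},{"xyz":[0,0,0],"yaw":0,"jaw":255}]'
python3 -c "from to import *; to()"
```

```text
clock: 16.73
position: [601.8, -92.2, 169.2]
eef_rot: [0.68, 0.195, -0.679, 0.196]
force: [2.5, -4.1, -3.1]
gripper_width: 0.279
t 16.73 p [601.8 -92.2 169.2] yaw_y -57.87 tilt [ 0.0008 -0.0017] F [ 2.5 -4.1 -3.1] T [-1.37 -0.52  0.09] w 0.279 q [-0.53  0.63  0.92  1.76 -0.57  1.05 -0.41]
clock: 16.98
position: [601.8, -92.2, 169.3]
eef_rot: [0.684, 0.178, -0.684, 0.179]
force: [2.4, -4.7, -3.2]
gripper_width: 0.283
t 16.98 p [601.8 -92.2 169.3] yaw_y -60.83 tilt [ 0.0007 -0.0014] F [ 2.4 -4.7 -3.2] T [-1.71 -0.74  0.1 ] w 0.283 q [-0.53  0.63  0.94  1.76 -0.58  1.05 -0.45]
clock: 17.23
position: [601.8, -92.2, 169.3]
eef_rot: [0.689, 0.16, -0.689, 0.161]
force: [2.0, -4.2, -4.0]
gripper_width: 0.275
t 17.23 p [601.8 -92.2 169.3] yaw_y -63.83 tilt [ 0.0008 -0.0014] F [ 2.  -4.2 -4. ] T [-1.75 -0.73  0.08] w 0.275 q [-0.54  0.64  0.95  1.76 -0.59  1.05 -0.49]
```

```bash

python3 -m crank '[{"xyz":[0,0.08,0],"yaw":4,"jaw":255},{"xyz":[0,0,0],"yaw":4,"jaw":255}]'
python3 -c "from to import *; to()"
python3 -m crank '[{"xyz":[0,0,0],"yaw":4,"jaw":255},{"xyz":[0,0,0],"yaw":0,"jaw":255}]'
python3 -c "from to import *; to()"
python3 -m crank '[{"xyz":[0,0,0],"yaw":4,"jaw":255},{"xyz":[0,0,0],"yaw":0,"jaw":255}]'
python3 -c "from to import *; to((601.3,-91.4,None))"
```

```text
clock: 17.48
position: [601.9, -92.5, 169.2]
eef_rot: [0.698, 0.111, -0.698, 0.111]
force: [2.1, -3.1, -3.5]
gripper_width: 0.279
t 17.48 p [601.9 -92.5 169.2] yaw_y -71.9 tilt [ 0.0002 -0.0004] F [ 2.1 -3.1 -3.5] T [-1.35 -0.37  0.14] w 0.279 q [-0.56  0.65  0.99  1.76 -0.62  1.07 -0.61]
clock: 17.73
position: [601.9, -92.4, 169.2]
eef_rot: [-0.702, -0.087, 0.702, -0.088]
force: [1.4, -4.9, -2.1]
gripper_width: 0.284
t 17.73 p [601.9 -92.4 169.2] yaw_y -75.75 tilt [ 0.     -0.0008] F [ 1.4 -4.9 -2.1] T [-1.54 -0.34  0.4 ] w 0.284 q [-0.56  0.66  1.01  1.76 -0.63  1.08 -0.66]
clock: 17.98
position: [601.9, -92.4, 169.3]
eef_rot: [-0.704, -0.063, 0.704, -0.064]
force: [1.4, -4.0, -1.2]
gripper_width: 0.28
t 17.98 p [601.9 -92.4 169.3] yaw_y -79.71 tilt [ 0.     -0.0007] F [ 1.4 -4.  -1.2] T [-1.65 -0.22  0.72] w 0.28 q [-0.57  0.67  1.02  1.76 -0.64  1.08 -0.72]
shift cm [-0.   -0.11  0.04]
```

```bash

python3 -m crank '[{"xyz":[0,-0.08,0],"yaw":4,"jaw":255},{"xyz":[0,0,0],"yaw":0,"jaw":255},{"xyz":[0,0,0],"yaw":0,"jaw":255},{"xyz":[0,0,0],"yaw":0,"jaw":255}]' 58
python3 -c "from to import *; to()"
python3 -m crank '[{"xyz":[0,0,0],"yaw":4,"jaw":255},{"xyz":[0,0,0],"yaw":0,"jaw":255},{"xyz":[0,0,0],"yaw":0,"jaw":255},{"xyz":[0,0,0],"yaw":0,"jaw":255}]'
python3 - <<'E'
from to import *; to()
im=robot.get_image("scene"); save(im,"i7.png",(200,150,300,250),6)
E
```

```text
clock: 18.48
position: [601.7, -92.2, 169.3]
eef_rot: [0.706, 0.038, -0.706, 0.039]
force: [2.0, -5.5, -4.2]
gripper_width: 0.279
t 18.48 p [601.7 -92.2 169.3] yaw_y -83.7 tilt [ 0.0004 -0.0013] F [ 2.  -5.5 -4.2] T [-2.26 -0.41  0.72] w 0.279 q [-0.58  0.68  1.04  1.76 -0.66  1.09 -0.77]
clock: 18.98
position: [601.7, -92.2, 169.4]
eef_rot: [0.707, 0.014, -0.707, 0.015]
force: [1.4, -4.9, -1.8]
gripper_width: 0.282
t 18.98 p [601.7 -92.2 169.4] yaw_y -87.66 tilt [ 0.0002 -0.0014] F [ 1.4 -4.9 -1.8] T [-2.15 -0.1   1.  ] w 0.282 q [-0.59  0.69  1.06  1.76 -0.67  1.1  -0.83]
```

View pics/i7.png

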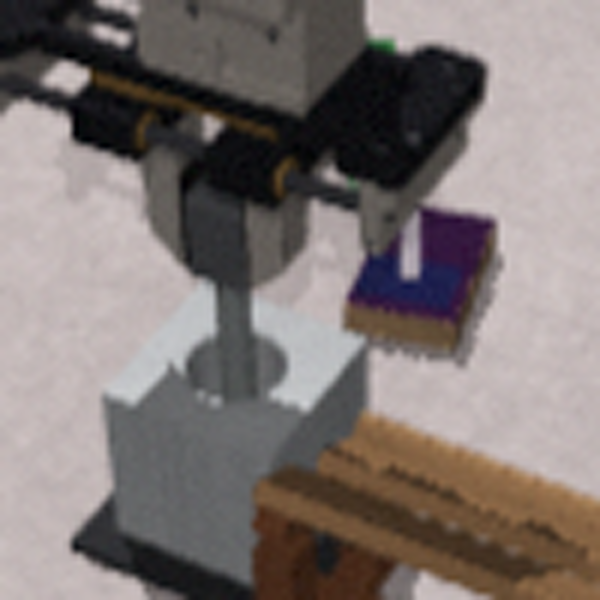

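```bash

python3 -m crank '[{"xyz":[0,0,0],"yaw":-6,"jaw":255},{"xyz":[0,0,0],"yaw":-6,"jaw":255},{"xyz":[0,0,0],"yaw":-6,"jaw":255},{"xyz":[-0.5,0,0],"yaw":0,"jaw":255},{"xyz":[0,0,0],"yaw":0,"jaw":255}]'
python3 -c "from to import *; to()"
```

```text
clock: 19.65
position: [601.8, -91.9, 174.8]
eef_rot: [0.696, 0.123, -0.696, 0.124]
force: [0.3, -4.6, -0.7]
gripper_width: 0.283
t 19.65 p [601.8 -91.9 174.8] yaw_y -69.87 tilt [ 0.0007 -0.0001] F [ 0.3 -4.6 -0.7] T [-1.78 -0.14  0.03] w 0.283 q [-0.56  0.64  0.98  1.76 -0.6   1.08 -0.58]
```

```bash

python3 -m crank '[{"xyz":[-0.8,0,0],"yaw":0,"jaw":255},{"xyz":[-1.5,0,0],"yaw":0,"jaw":255},{"xyz":[-2,0,0],"yaw":0,"jaw":255},{"xyz":[-2.5,0,0],"yaw":0,"jaw":255},{"xyz":[-2.5,0,0],"yaw":0,"jaw":255}]'
python3 -m crank '[{"xyz":[-2.5,0,0],"yaw":0,"jaw":255},{"xyz":[-1.2,0,0],"yaw":0,"jaw":255},{"xyz":[0,0,0],"yaw":0,"jaw":255},{"xyz":[0,0,0],"yaw":0,"jaw":255}]'
python3 - <<'E'
from to import *; from axis import axis
to((429.5,326.5,None),-26.5)
im=robot.get_image("scene"); s=robot.state()["position"];axis(im,s[2]-154,s); save(im,"i8.png",(200,100,320,220),6)
E
```

```text
clock: 20.27
position: [601.5, -90.8, 269.1]
eef_rot: [0.696, 0.124, -0.696, 0.123]
force: [0.2, 0.4, -3.0]
gripper_width: 0.278
clock: 20.78
position: [601.3, -90.9, 303.4]
eef_rot: [-0.696, -0.124, 0.697, -0.123]
force: [-0.6, 0.2, -3.3]
gripper_width: 0.278
t 20.77 p [601.3 -90.9 303.4] yaw_y -69.87 tilt [-0.0013  0.0006] F [-0.6  0.2 -3.3] T [-0.04  0.13 -0.03] w 0.278 q [-0.62  0.53  1.08  1.59 -0.48  1.32 -0.68]
shift cm [  0.05 -45.1    1.76]
yaw cmd -43.37
socket 144 [597.  -91.6] rms 2.3
shaft low 82 [598.6 -90.4] rms 1.1
shaft hi 98 [598.7 -90.6] rms 1.0
```

View pics/i8.png

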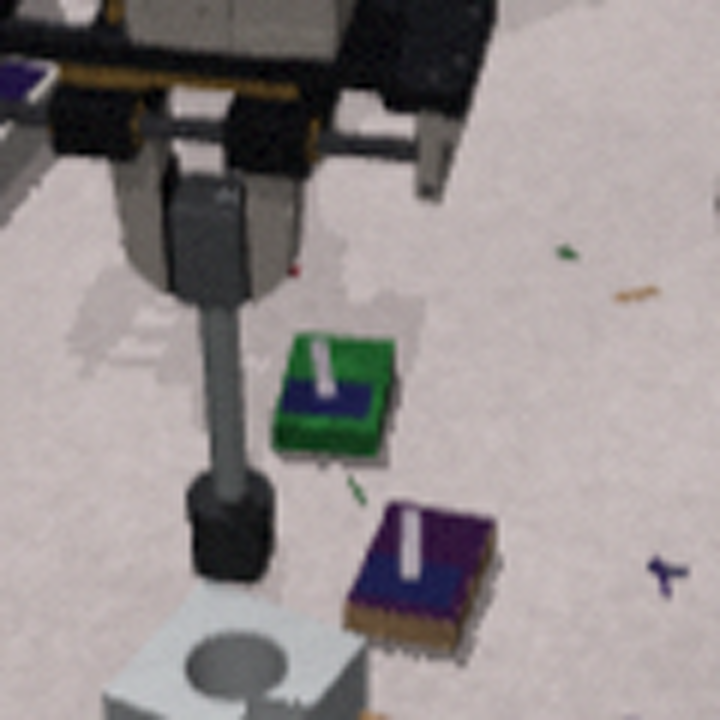

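```bash

python3 -m crank '[{"xyz":[0,0,0],"yaw":-10,"jaw":255},{"xyz":[0,0,0],"yaw":-10,"jaw":255},{"xyz":[0,0,0],"yaw":-10,"jaw":255},{"xyz":[0,0,0],"yaw":-10,"jaw":255},{"xyz":[0,0,0],"yaw":-3.4,"jaw":255}]'
python3 - <<'E'
from to import *; to((430,326.5,None),-26.5)
im=robot.get_image("top"); save(im,"n1.png",(270,140,360,230),6)
E
```

```text
clock: 21.45
position: [601.2, -91.3, 303.4]
eef_rot: [-0.6, -0.374, 0.601, -0.373]
force: [0.1, -0.9, -1.8]
gripper_width: 0.28
t 21.45 p [601.2 -91.3 303.4] yaw_y -26.29 tilt [-0.0014  0.0004] F [ 0.1 -0.9 -1.8] T [-0.11  0.12  0.02] w 0.28 q [-0.51  0.46  0.87  1.58 -0.36  1.27 -0.04]
shift cm [  0.04 -33.86 -29.88]
yaw cmd 0.21
```

```bash

python3 -m crank '[{"xyz":[0,-4.23,-3.73],"yaw":0,"jaw":255},{"xyz":[0,-4.23,-3.73],"yaw":0,"jaw":255},{"xyz":[0,-4.23,-3.73],"yaw":0,"jaw":255},{"xyz":[0,-4.23,-3.73],"yaw":0,"jaw":255},{"xyz":[0,-4.23,-3.73],"yaw":0,"jaw":255}]'
python3 -m crank '[{"xyz":[0,-4.23,-3.73],"yaw":0,"jaw":255},{"xyz":[0,-4.23,-3.73],"yaw":0,"jaw":255},{"xyz":[0,-4.23,-3.73],"yaw":0,"jaw":255},{"xyz":[0,0,0],"yaw":0,"jaw":255},{"xyz":[0,0,0],"yaw":0,"jaw":255}]'
python3 - <<'E'
from to import *; from axis import axis; from meas import *
to((429.8,326.5,None),-26.5)
im=robot.get_image("scene"); s=robot.state()["position"];axis(im,s[2]-154,s); save(im,"i9.png",(340,70,520,270),3)
print(rect(world(im),(429,326),48,60,73))
im=robot.get_image("top");save(im,"n1.png",(290,160,340,210),12)
E
```

```text
clock: 22.12
position: [494.3, 171.4, 303.7]
eef_rot: [-0.601, -0.372, 0.602, -0.372]
force: [0.6, 0.6, -2.4]
gripper_width: 0.279
clock: 22.75
position: [431.8, 326.0, 303.7]
eef_rot: [-0.601, -0.372, 0.602, -0.372]
force: [-0.4, -0.9, -2.4]
gripper_width: 0.278
t 22.75 p [431.8 326.  303.7] yaw_y -26.52 tilt [-0.0003 -0.0014] F [-0.4 -0.9 -2.4] T [-0.2   0.07  0.05] w 0.278 q [-1.38  0.31  0.85  1.74 -0.25  1.2  -0.93]
shift cm [-0.   -0.2   0.05]
yaw cmd -0.02
socket 179 [427.6 325.9] rms 2.7
shaft low 100 [429.9 326. ] rms 0.9
shaft hi 114 [430.2 326.2] rms 0.9
[[429.3, 326.5], [58.6, 61.2], 64.8, 281, 67.0]
```

View pics/i9.png

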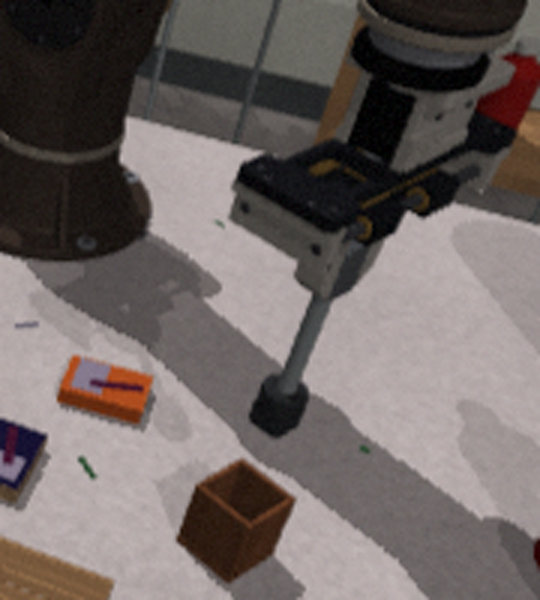

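View pics/n1.png

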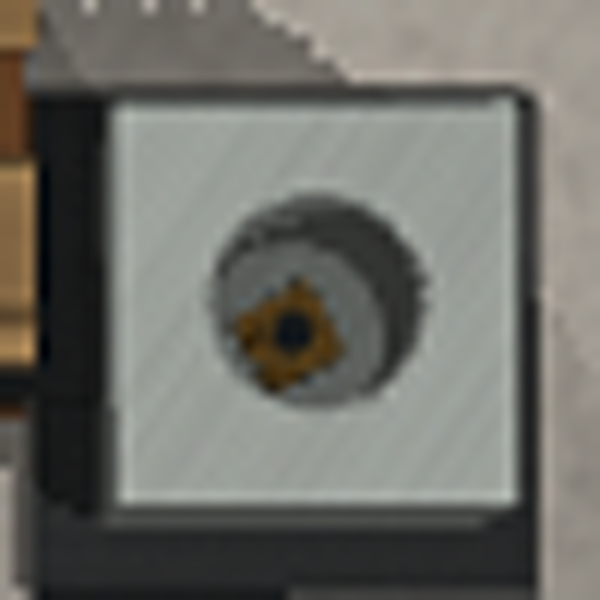

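The key is held over the pot, and the nut shows at (293,330). I'll check the nut angle by fitting its outline.

```bash
cat > nut.py <<'E'
from h import *
def nutfit(im,c=(601.35,-91.4)):
    px=im["pixels"].astype(float); u0,v0=300,170; S=16
    crop=px[v0:v0+30,u0:u0+30]; 
    sat=(crop[...,0]-crop[...,2])   # brass: red over blue
    a=np.linspace(0,2*np.pi,120)
    def poly(pts): return np.round(((proj(im,pts)-[u0,v0]+0.5)*S)).astype(np.int32)
    mouth=np.zeros((30*S,30*S),np.uint8); cv2.fillPoly(mouth,[poly(np.c_[c[0]+20.5*np.cos(a),c[1]+20.5*np.sin(a),0*a+90])],1)
    best=[]
    tgt=cv2.resize(sat,(30*S,30*S),interpolation=cv2.INTER_AREA) if 0 else None
    for dx in np.arange(-3,3.1,1):
     for dy in np.arange(-3,3.1,1):
      for yaw in range(0,90,3):
        r=np.radians(yaw); M=np.array([[np.cos(r),-np.sin(r)],[np.sin(r),np.cos(r)]])
        m=np.zeros((30*S,30*S),np.uint8)
        sq=np.array([[1,1],[-1,1],[-1,-1],[1,-1]])@M.T
        pts=[]
        for h,z in((9,14),(9,25),(6.5,28)): pts.append(np.c_[sq*h+[c[0]+dx,c[1]+dy],np.full(4,z)])
        hull=cv2.convexHull(poly(np.vstack(pts[:2]))); cv2.fillPoly(m,[hull],1); cv2.fillPoly(m,[cv2.convexHull(poly(np.vstack([pts[1],pts[2]])))],1)
        m&=mouth
        hole=poly(np.c_[c[0]+dx+2.8*np.cos(a),c[1]+dy+2.8*np.sin(a),0*a+28]); cv2.fillPoly(m,[hole],0)
        low=m.reshape(30,S,30,S).mean((1,3)); mo=mouth.reshape(30,S,30,S).mean((1,3))>.9
        x=low[mo];y=sat[mo]; best.append((np.corrcoef(x,y)[0,1],yaw,dx,dy))
    best.sort(reverse=True); print([tuple(np.round(b,3)) for b in best[:6]])
    by={}
    for b in best: by.setdefault(b[1],round(b[0],3))
    print({k:by[k] for k in sorted(by) if 12<=k<=60})
E
python3 - <<'E'
from nut import *
nutfit(robot.get_image("top"))
E
```

```text
[(np.float64(0.919), np.float64(30.0), np.float64(0.0), np.float64(0.0)), (np.float64(0.918), np.float64(27.0), np.float64(0.0), np.float64(0.0)), (np.float64(0.915), np.float64(33.0), np.float64(0.0), np.float64(0.0)), (np.float64(0.908), np.float64(24.0), np.float64(0.0), np.float64(0.0)), (np.float64(0.906), np.float64(36.0), np.float64(0.0), np.float64(0.0)), (np.float64(0.899), np.float64(30.0), np.float64(1.0), np.float64(0.0))]
{12: np.float64(0.847), 15: np.float64(0.866), 18: np.float64(0.881), 21: np.float64(0.896), 24: np.float64(0.908), 27: np.float64(0.918), 30: np.float64(0.919), 33: np.float64(0.915), 36: np.float64(0.906), 39: np.float64(0.892), 42: np.float64(0.872), 45: np.float64(0.855), 48: np.float64(0.838), 51: np.float64(0.822), 54: np.float64(0.809), 57: np.float64(0.794), 60: np.float64(0.784)}
```

The nut fit gives 30° (mod 90) against 31° expected at the stop, and the torque rose to 1 N m, so the nut is tight. Lowering the key into its pot.

```bash

python3 -m crank '[{"xyz":[3,-0.15,0.03],"yaw":0,"jaw":255},{"xyz":[3,0,0],"yaw":0,"jaw":255},{"xyz":[2.5,0,0],"yaw":0,"jaw":255},{"xyz":[2,0,0],"yaw":0,"jaw":255},{"xyz":[0,0,0],"yaw":0,"jaw":255}]'
python3 -m crank '[{"xyz":[1.5,0,0],"yaw":0,"jaw":255},{"xyz":[1,0,0],"yaw":0,"jaw":255},{"xyz":[0.7,0,0],"yaw":0,"jaw":255},{"xyz":[0,0,0],"yaw":0,"jaw":255}]'
python3 - <<'E'
from to import *; to((430,326.5,160),-26.5)
im=robot.get_image("scene"); save(im,"i10.png",(360,150,500,290),5)
E
```

```text
clock: 23.52
position: [430.2, 325.5, 198.3]
eef_rot: [-0.601, -0.371, 0.602, -0.372]
force: [-0.3, -0.1, -2.0]
gripper_width: 0.279
clock: 24.02
position: [430.2, 326.8, 166.8]
eef_rot: [-0.601, -0.372, 0.602, -0.372]
force: [0.1, 0.8, -2.0]
gripper_width: 0.279
t 24.02 p [430.2 326.8 166.8] yaw_y -26.49 tilt [-0.0006 -0.0007] F [ 0.1  0.8 -2. ] T [-0.06  0.07 -0.05] w 0.279 q [-1.29  0.46  0.76  1.92 -0.39  0.91 -0.8 ]
shift cm [0.68 0.   0.04]
yaw cmd 0.01
```

View pics/i10.png

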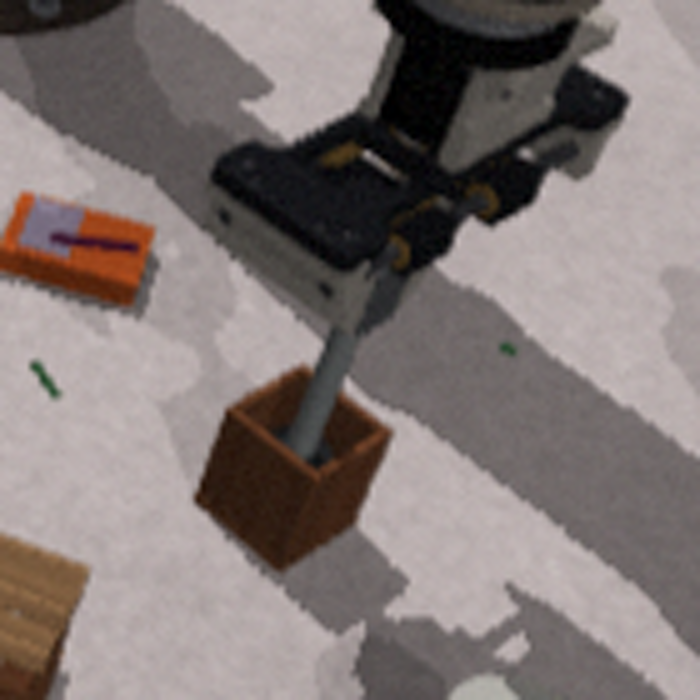

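```bash

python3 -m crank '[{"xyz":[0.3,0,0],"yaw":0,"jaw":255},{"xyz":[0.15,0,0],"yaw":0,"jaw":255},{"xyz":[0,0,0],"yaw":0,"jaw":255}]'
python3 -m crank '[{"xyz":[0.15,0,0],"yaw":0,"jaw":255},{"xyz":[0,0,0],"yaw":0,"jaw":255}]'
python3 -m crank '[{"xyz":[0.15,0,0],"yaw":0,"jaw":255},{"xyz":[0,0,0],"yaw":0,"jaw":255}]'
```

```text
clock: 24.45
position: [430.3, 327.0, 162.7]
eef_rot: [-0.601, -0.372, 0.601, -0.372]
force: [-0.2, 0.2, -2.7]
gripper_width: 0.278
clock: 24.7
position: [430.4, 327.0, 161.2]
eef_rot: [0.601, 0.372, -0.601, 0.372]
force: [-0.2, 0.4, -1.9]
gripper_width: 0.278
clock: 24.95
position: [430.8, 327.2, 161.1]
eef_rot: [0.602, 0.373, -0.601, 0.372]
force: [-3.9, -2.0, 16.3]
gripper_width: 0.279
```

```bash

python3 -m crank '[{"xyz":[-0.14,0,0],"yaw":0,"jaw":255},{"xyz":[0,0,0],"yaw":0,"jaw":255},{"xyz":[0,0,0],"yaw":0,"jaw":130},{"xyz":[0,0,0],"yaw":0,"jaw":60},{"xyz":[0,0,0],"yaw":0,"jaw":20}]'
python3 -m crank '[{"xyz":[0,0,0],"yaw":0,"jaw":20},{"xyz":[0,0,0],"yaw":0,"jaw":20},{"xyz":[-2,0,0],"yaw":0,"jaw":20},{"xyz":[-4,0,0],"yaw":0,"jaw":20},{"xyz":[-4,0,0],"yaw":0,"jaw":20}]'
python3 - <<'E'
from to import *; from axis import axis; from meas import *
to((434.4,124.1,None),91.6)
im=robot.get_image("scene"); axis(im,6,(429,326)); save(im,"i11.png",(360,150,500,290),4)
print(rect(world(im),(429,326),45,160,182))
for nm in "abcd":
    pass
W=world(im); print("panA",rect(W,(434,124),60,13,24),"panB",rect(W,(434,-97),60,13,24))
save(im,"sc11.png",s=1.4)
E
```

```text
clock: 25.58
position: [430.4, 327.1, 161.1]
eef_rot: [0.601, 0.372, -0.601, 0.372]
force: [-0.8, -0.1, 0.2]
gripper_width: 0.555
clock: 26.2
position: [430.2, 326.8, 262.1]
eef_rot: [-0.601, -0.372, 0.601, -0.372]
force: [0.2, 1.4, -0.0]
gripper_width: 0.92
t 26.2 p [430.2 326.8 262.1] yaw_y -26.5 tilt [-0.0003 -0.0006] F [ 0.2  1.4 -0. ] T [-0.04  0.13  0.03] w 0.92 q [-1.37  0.35  0.83  1.81 -0.29  1.11 -0.9 ]
shift cm [1.000e-02 9.410e+00 1.795e+01]
yaw cmd -118.1
socket 11 [421.8 326.8] rms 7.5
shaft low 67 [428.5 327.3] rms 1.2
shaft hi 83 [428.3 327.3] rms 1.0
[[430.1, 327.5], [26.2, 26.8], 62.6, 163, 175.0]
panA [[432.6, 123.9], [83.8, 55.5], 1.5, 452, 17.4] panB [[424.9, -56.6], [83.6, 36.1], 14.2, 214, 17.7]
```

View pics/sc11.png

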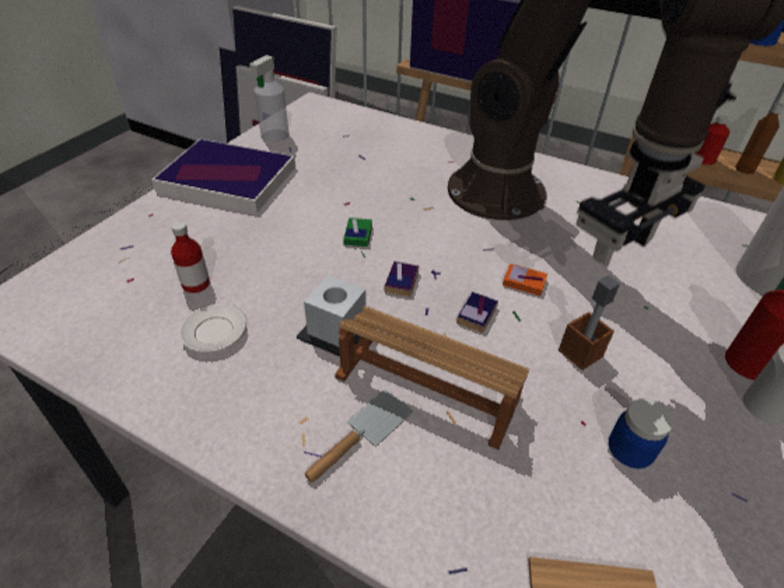

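The key stands upright in its pot. The purple panel has been knocked to (401,278) in the picture and needs measuring again. No third panel is visible. Turning the tool and moving to the navy/white panel first.

```bash

python3 -m crank '[{"xyz":[0,0,0],"yaw":-10,"jaw":20},{"xyz":[0,0,0],"yaw":-10,"jaw":20},{"xyz":[0,0,0],"yaw":-10,"jaw":20},{"xyz":[0,0,0],"yaw":-10,"jaw":20},{"xyz":[0,0,0],"yaw":-10,"jaw":20}]' 8
python3 -m crank '[{"xyz":[0,0,0],"yaw":-10,"jaw":20},{"xyz":[0,0,0],"yaw":-10,"jaw":20},{"xyz":[0,0,0],"yaw":-10,"jaw":20},{"xyz":[0,0,0],"yaw":-10,"jaw":20},{"xyz":[0,0,0],"yaw":-10,"jaw":20}]'
python3 -m crank '[{"xyz":[0,0,0],"yaw":-10,"jaw":20},{"xyz":[0,0,0],"yaw":-8,"jaw":20},{"xyz":[0,0,0],"yaw":0,"jaw":20}]'
python3 - <<'E'
from to import *; from meas import *
to((434.2,124,None),91.6)
for n in("top","scene"):
    im=robot.get_image(n); W=world(im); print(n,"panA",rect(W,(434,124),55,14,22),"panB",rect(W,(425,-48),60,14,22))
E
```

```text
clock: 26.88
position: [430.3, 326.9, 261.0]
eef_rot: [0.386, 0.593, -0.386, 0.592]
force: [0.4, -0.6, 0.8]
gripper_width: 0.919
clock: 27.5
position: [430.4, 326.9, 261.0]
eef_rot: [0.099, 0.7, -0.099, 0.7]
force: [-0.6, -0.0, 0.1]
gripper_width: 0.919
clock: 27.88
position: [430.4, 326.8, 261.0]
eef_rot: [-0.009, 0.707, 0.009, 0.707]
force: [0.9, 0.1, 0.7]
gripper_width: 0.923
t 27.88 p [430.4 326.8 261. ] yaw_y 91.45 tilt [-0.0002  0.0001] F [0.9 0.1 0.7] T [ 0.07  0.02 -0.01] w 0.923 q [-1.04  0.29  0.37  1.79 -0.12  1.09  0.97]
shift cm [ -0.   -20.29  -0.14]
yaw cmd -0.15
top panA [[434.4, 124.1], [76.4, 54.5], 1.5, 651, 17.7] panB [[423.1, -47.3], [79.8, 54.8], 14.5, 658, 17.8]
scene panA [[433.0, 124.1], [82.3, 55.3], 1.5, 439, 17.5] panB [[421.8, -47.6], [83.0, 55.0], 14.5, 370, 17.4]
```

```bash

python3 -m crank '[{"xyz":[0,-5.07,0],"yaw":0,"jaw":20},{"xyz":[0,-5.07,0],"yaw":0,"jaw":20},{"xyz":[0,-5.07,0],"yaw":0,"jaw":20},{"xyz":[0,-5.07,0],"yaw":-0.1,"jaw":20},{"xyz":[4,0,0],"yaw":0,"jaw":20}]'
python3 -m crank '[{"xyz":[5,0,0],"yaw":0,"jaw":20},{"xyz":[5,0,0],"yaw":0,"jaw":20},{"xyz":[4,0,0],"yaw":0,"jaw":20},{"xyz":[0,0,0],"yaw":0,"jaw":20},{"xyz":[0,0,0],"yaw":0,"jaw":20}]'
python3 - <<'E'
from to import *; from meas import *
to((434.2,124,25),91.6)
im=robot.get_image("scene"); save(im,"p1.png",(280,130,420,270),5)
E
```

```text
clock: 28.6
position: [437.8, 121.1, 223.0]
eef_rot: [-0.006, 0.705, 0.008, 0.709]
force: [-0.4, 1.0, -0.4]
gripper_width: 0.923
clock: 29.22
position: [436.5, 124.4, 82.3]
eef_rot: [-0.009, 0.707, 0.01, 0.707]
force: [0.6, 0.5, -0.1]
gripper_width: 0.918
t 29.23 p [436.5 124.4  82.3] yaw_y 91.54 tilt [0.0011 0.0003] F [ 0.6  0.5 -0.1] T [ 0.04  0.01 -0.04] w 0.918 q [-0.7   0.41  0.39  2.19 -0.27  0.59  1.49]
shift cm [ 5.72 -0.03 -0.24]
yaw cmd -0.06
```

View pics/p1.png

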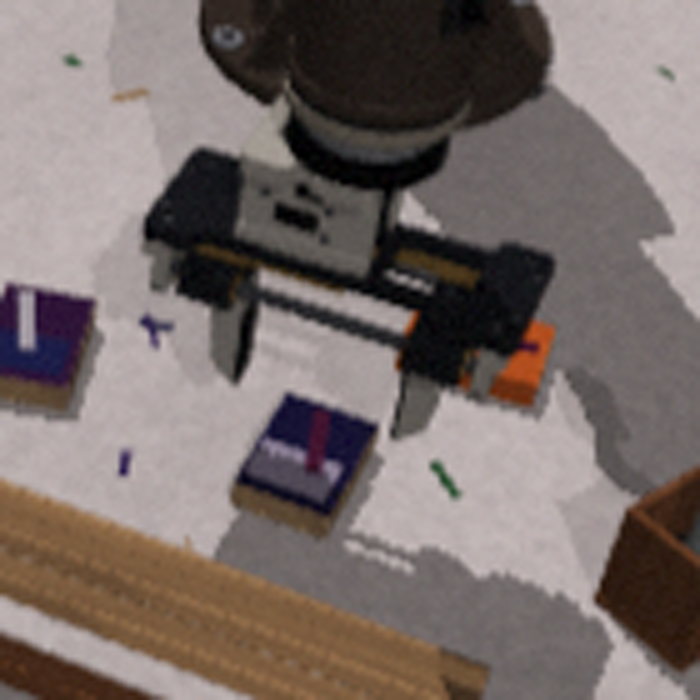

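```bash

python3 -m crank '[{"xyz":[3,-0.03,-0.24],"yaw":0,"jaw":20},{"xyz":[2.0,0,0],"yaw":0,"jaw":20},{"xyz":[0.7,0,0],"yaw":0,"jaw":20},{"xyz":[0,0,0],"yaw":0,"jaw":20}]'
python3 -c "from to import *; to((434.2,124,25),91.6)"
python3 -m crank '[{"xyz":[0,0,0],"yaw":0,"jaw":160},{"xyz":[0,0,0],"yaw":0,"jaw":160},{"xyz":[0,0,0],"yaw":0,"jaw":160},{"xyz":[0,0,0],"yaw":0,"jaw":160},{"xyz":[0,0,0],"yaw":0,"jaw":160}]' 8
python3 -m crank '[{"xyz":[0,0,0],"yaw":0,"jaw":200},{"xyz":[0,0,0],"yaw":0,"jaw":200},{"xyz":[0,0,0],"yaw":0,"jaw":200}]' 8
python3 -c "from to import *; to((434.2,124,25),91.6)"
```

```text
clock: 29.78
position: [434.0, 124.2, 24.9]
eef_rot: [-0.01, 0.707, 0.01, 0.707]
force: [0.1, 0.6, 0.6]
gripper_width: 0.921
t 29.77 p [434.  124.2  24.9] yaw_y 91.6 tilt [0.0011 0.0007] F [0.1 0.6 0.6] T [0.05 0.02 0.01] w 0.921 q [-0.63  0.52  0.31  2.23 -0.35  0.44  1.56]
shift cm [-0.   -0.02  0.02]
yaw cmd 0.0
clock: 30.4
position: [433.5, 124.0, 24.4]
eef_rot: [-0.01, 0.707, 0.01, 0.707]
force: [-0.9, -0.3, 5.8]
gripper_width: 0.601
clock: 30.78
position: [433.5, 124.0, 24.4]
eef_rot: [-0.01, 0.707, 0.01, 0.707]
force: [-1.2, 0.0, 5.4]
gripper_width: 0.598
t 30.77 p [433.5 124.   24.4] yaw_y 91.61 tilt [0.0002 0.0003] F [-1.2  0.   5.4] T [-0.08  0.16 -0.01] w 0.598 q [-0.63  0.52  0.31  2.23 -0.35  0.44  1.56]
shift cm [-0.06 -0.    0.07]
yaw cmd 0.01
```

```bash

python3 -m crank '[{"xyz":[-1.5,0,0],"yaw":0,"jaw":200},{"xyz":[-4,0,0],"yaw":0,"jaw":200},{"xyz":[-5,0,0],"yaw":0,"jaw":200},{"xyz":[-5,0,0],"yaw":0,"jaw":200},{"xyz":[-4,0,0],"yaw":0,"jaw":200}]'
python3 -m crank '[{"xyz":[0,0,0],"yaw":0,"jaw":200},{"xyz":[0,0,0],"yaw":0,"jaw":200}]'
python3 - <<'E'
from to import *
to((628,174.4,None),91.6)
im=robot.get_image("scene"); save(im,"p2.png",(280,80,420,240),5)
E
```

```text
clock: 31.4
position: [433.3, 123.6, 221.8]
eef_rot: [-0.01, 0.707, 0.01, 0.707]
force: [1.2, 1.4, -1.0]
gripper_width: 0.598
clock: 31.65
position: [432.7, 123.8, 219.0]
eef_rot: [-0.01, 0.707, 0.01, 0.707]
force: [-0.7, 0.7, -0.8]
gripper_width: 0.599
t 31.65 p [432.7 123.8 219. ] yaw_y 91.62 tilt [-0.0005  0.0002] F [-0.7  0.7 -0.8] T [ 0.05  0.06 -0.03] w 0.599 q [-0.83  0.18  0.51  2.05 -0.11  0.93  1.34]
shift cm [-1.000e-02  4.500e+00  1.966e+01]
yaw cmd 0.02
```

View pics/p2.png

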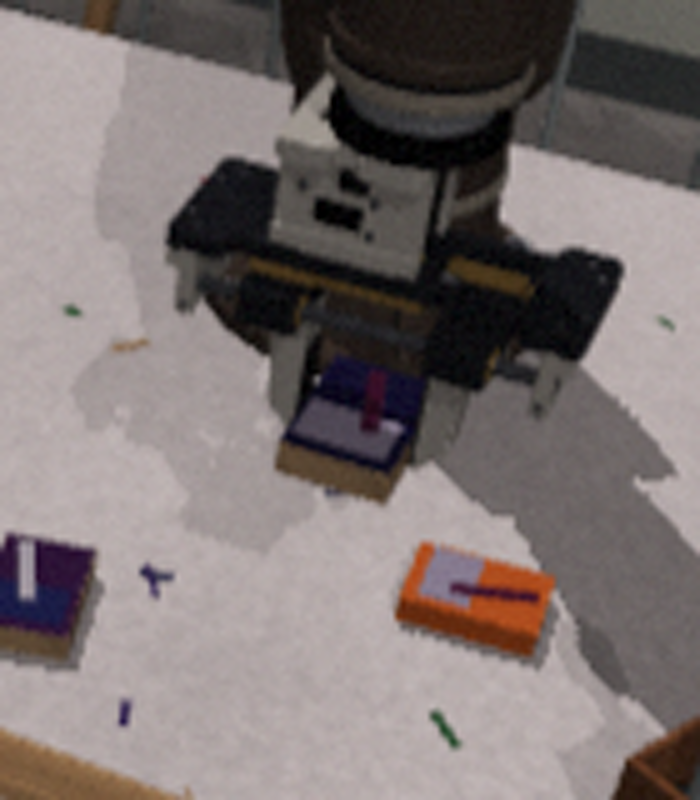

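```bash

python3 -m crank '[{"xyz":[0,1.12,4.92],"yaw":0,"jaw":200},{"xyz":[0,1.12,4.92],"yaw":0,"jaw":200},{"xyz":[0,1.12,4.92],"yaw":0,"jaw":200},{"xyz":[0,1.12,4.90],"yaw":0,"jaw":200},{"xyz":[0,0,0],"yaw":0,"jaw":200}]'
python3 -m crank '[{"xyz":[0,0,0],"yaw":0,"jaw":200},{"xyz":[3,0,0],"yaw":0,"jaw":200},{"xyz":[2.5,0,0],"yaw":0,"jaw":200},{"xyz":[0,0,0],"yaw":0,"jaw":200},{"xyz":[0,0,0],"yaw":0,"jaw":200}]'
cat > pan.py <<'E'
from h import *
RO=np.array([595.6,113.5]); a=np.radians(1.6)
def slat(P):  # world -> slats frame
    d=P-np.r_[RO,75.]; X=d[...,0]*np.cos(a)+d[...,1]*np.sin(a); Y=-d[...,0]*np.sin(a)+d[...,1]*np.cos(a); Z=d[...,2]
    c,s=np.cos(np.pi/6),.5
    return np.stack([X*c+Z*s,Y,-X*s+Z*c],-1)
def facefit(im,yr,dbg=True):
    """points of dark/painted face above slats plane within yr: plane normal tilt + extents"""
    S=slat(world(im)); m=(S[...,1]>yr[0])&(S[...,1]<yr[1])&(S[...,2]>11)&(S[...,2]<70)&(S[...,0]>-30)&(S[...,0]<110)
    P=S[m]; 
    if len(P)<20: print("few",len(P)); return
    f=np.linalg.lstsq(np.c_[P[:,:2],np.ones(len(P))],P[:,2],rcond=None)[0]
    for _ in range(5):
        r=P[:,2]-np.c_[P[:,:2],np.ones(len(P))]@f; k=abs(r)<2.5
        f=np.linalg.lstsq(np.c_[P[k,:2],np.ones(k.sum())],P[k,2],rcond=None)[0]
    Q=P[k]; b=cv2.minAreaRect(Q[:,:2].astype(np.float32))
    print("n",k.sum(),"slope err deg x,y",np.round(np.degrees(np.arctan(f[:2])),1),"z at (40)",round(float(f@[40,np.mean(yr),1]),1),"rect",np.round(b[0],1),np.round(b[1],1),round(b[2],1),"x",np.round(np.percentile(Q[:,0],[1,99]),1),"y",np.round(np.percentile(Q[:,1],[1,99]),1))
E
python3 - <<'E'
from to import *; from pan import *
to((628,174.4,None),91.6)
im=robot.get_image("scene"); save(im,"p3.png",(280,150,400,300),5); facefit(im,(25,95))
E
```

```text
clock: 32.33
position: [630.4, 174.5, 216.0]
eef_rot: [-0.011, 0.708, 0.009, 0.706]
force: [-0.5, -0.1, -0.5]
gripper_width: 0.597
clock: 32.95
position: [628.5, 174.1, 165.2]
eef_rot: [-0.01, 0.707, 0.01, 0.707]
force: [0.4, 1.0, -0.1]
gripper_width: 0.6
t 32.95 p [628.5 174.1 165.2] yaw_y 91.61 tilt [0.0006 0.0003] F [ 0.4  1.  -0.1] T [ 0.   -0.01  0.02] w 0.6 q [-0.66  0.58  0.48  1.63 -0.3   1.01  1.51]
shift cm [-0.    0.03 -0.05]
yaw cmd 0.01
n 618 slope err deg x,y [-29.7  -0.2] z at (40) 72.7 rect [76.2 60.3] [66.9 62.6] 88.6 x [ 46.  105.7] y [32.8 87.6]
```

View pics/p3.png

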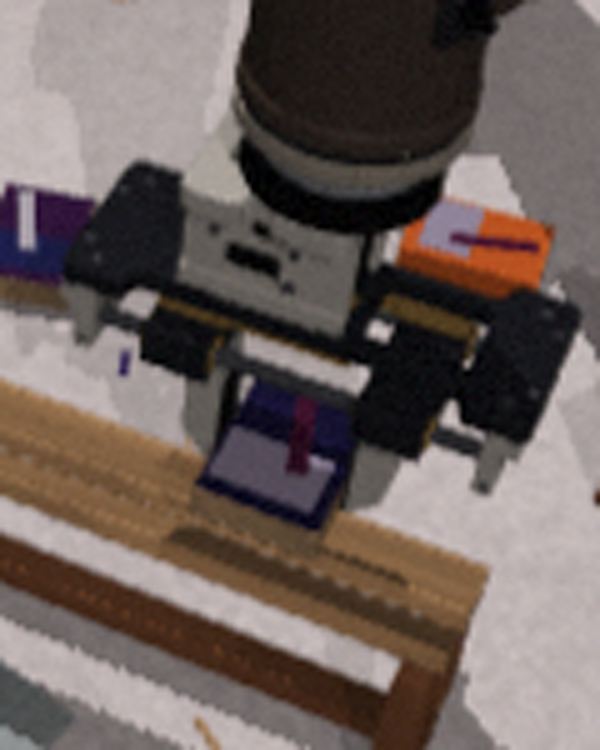

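```bash

python3 -m crank '[{"xyz":[1,0,0],"yaw":0,"jaw":200},{"xyz":[1,0,0],"yaw":0,"jaw":200},{"xyz":[0.4,0,0],"yaw":0,"jaw":200},{"xyz":[0.3,0,0],"yaw":0,"jaw":200},{"xyz":[0,0,0],"yaw":0,"jaw":200}]' 5
python3 -c "from to import *; to((628,174.4,None),91.6)"
python3 -m crank '[{"xyz":[0.3,0,0],"yaw":0,"jaw":200},{"xyz":[0.3,0,0],"yaw":0,"jaw":200},{"xyz":[0,0,0],"yaw":0,"jaw":200}]' 5
python3 - <<'E'
from to import *; from pan import *
to((628,174.4,None),91.6)
im=robot.get_image("scene"); facefit(im,(25,95))
E
```

```text
clock: 33.62
position: [628.6, 174.2, 136.9]
eef_rot: [-0.01, 0.707, 0.01, 0.707]
force: [0.4, -0.2, -0.5]
gripper_width: 0.598
t 33.62 p [628.6 174.2 136.9] yaw_y 91.61 tilt [-0.0001 -0.0001] F [ 0.4 -0.2 -0.5] T [ 0.01  0.02 -0.03] w 0.598 q [-0.65  0.61  0.46  1.65 -0.32  0.95  1.52]
shift cm [ 0.    0.02 -0.06]
yaw cmd 0.01
clock: 34.0
position: [628.6, 174.2, 130.9]
eef_rot: [-0.01, 0.707, 0.01, 0.707]
force: [-1.1, 0.8, 0.3]
gripper_width: 0.596
t 34.0 p [628.6 174.2 130.9] yaw_y 91.62 tilt [-0.     -0.0001] F [-1.1  0.8  0.3] T [ 0.05 -0.01  0.  ] w 0.596 q [-0.65  0.62  0.46  1.66 -0.32  0.94  1.53]
shift cm [-0.    0.02 -0.06]
yaw cmd 0.02
n 477 slope err deg x,y [-14.5  -0.4] z at (40) 30.0 rect [56.3 59.3] [74. 68.] 2.3 x [22.  91.2] y [30.9 87.4]
```

The panel pivots in the grip as planned, with 15° still to go. Continuing.

```bash

python3 -m crank '[{"xyz":[0.3,0,0],"yaw":0,"jaw":200},{"xyz":[0.3,0,0],"yaw":0,"jaw":200},{"xyz":[0.2,0,0],"yaw":0,"jaw":200},{"xyz":[0,0,0],"yaw":0,"jaw":200}]'
python3 - <<'E'
from to import *; from pan import *
to((628,174.4,None),91.6)
im=robot.get_image("scene"); facefit(im,(25,95))
E
python3 -m crank '[{"xyz":[0.2,0,0],"yaw":0,"jaw":200},{"xyz":[0.1,0,0],"yaw":0,"jaw":200},{"xyz":[0,0,0],"yaw":0,"jaw":200}]'
python3 - <<'E'
from to import *; from pan import *
to((628,174.4,None),91.6)
im=robot.get_image("scene"); facefit(im,(25,95));save(im,"p4.png",(280,150,400,300),5)
E
```

```text
clock: 34.55
position: [628.4, 174.2, 122.9]
eef_rot: [-0.01, 0.707, 0.01, 0.707]
force: [0.6, 0.3, -1.1]
gripper_width: 0.597
t 34.55 p [628.4 174.2 122.9] yaw_y 91.61 tilt [-0.0005 -0.0001] F [ 0.6  0.3 -1.1] T [ 0.04  0.04 -0.04] w 0.597 q [-0.64  0.63  0.45  1.66 -0.33  0.93  1.53]
shift cm [ 0.    0.02 -0.04]
yaw cmd 0.01
n 75 slope err deg x,y [21.6 -8.8] z at (40) 18.3 rect [63.7 45.4] [59.2 82.8] 34.1 x [ 35.  109.6] y [26.2 93.8]
clock: 34.98
position: [628.7, 174.3, 120.3]
eef_rot: [-0.01, 0.707, 0.01, 0.707]
force: [-0.7, -0.8, 3.0]
gripper_width: 0.595
t 34.98 p [628.7 174.3 120.3] yaw_y 91.62 tilt [0.0002 0.0002] F [-0.7 -0.8  3. ] T [-0.04  0.14  0.01] w 0.595 q [-0.64  0.63  0.45  1.67 -0.33  0.92  1.53]
shift cm [-0.    0.01 -0.07]
yaw cmd 0.02
n 67 slope err deg x,y [24.  -5.5] z at (40) 16.3 rect [62.  46.6] [59.2 82.5] 34.0 x [ 34.8 107.7] y [26.1 93.3]
```

View pics/p4.png

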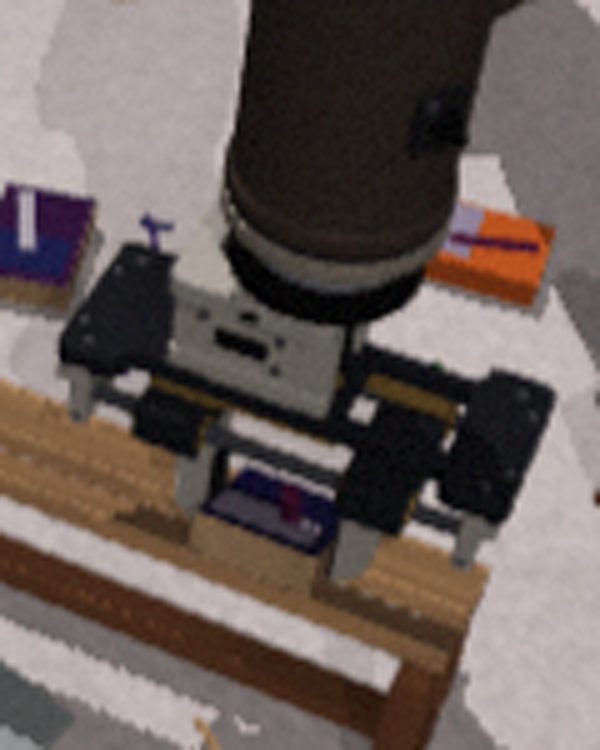

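```bash

python3 -m crank '[{"xyz":[0.1,0,-0.2],"yaw":0,"jaw":200},{"xyz":[0.1,0,-0.2],"yaw":0,"jaw":200},{"xyz":[0,0,0],"yaw":0,"jaw":200}]'
python3 -c "from to import *; to((628,174.4,None),91.6)"
python3 -m crank '[{"xyz":[0.05,0,-0.1],"yaw":0,"jaw":200},{"xyz":[0.05,0,-0.1],"yaw":0,"jaw":200},{"xyz":[0,0,0],"yaw":0,"jaw":200}]'
python3 -c "from to import *; to((628,174.4,None),91.6)"
```

```text
clock: 35.4
position: [624.1, 174.2, 117.8]
eef_rot: [-0.01, 0.707, 0.01, 0.707]
force: [-0.2, 0.2, -0.8]
gripper_width: 0.597
t 35.4 p [624.1 174.2 117.8] yaw_y 91.62 tilt [-0.0008 -0.0002] F [-0.2  0.2 -0.8] T [ 0.01  0.04 -0.01] w 0.597 q [-0.65  0.63  0.45  1.68 -0.33  0.91  1.53]
shift cm [-0.    0.01  0.39]
yaw cmd 0.02
clock: 35.78
position: [623.6, 174.1, 117.7]
eef_rot: [-0.01, 0.706, 0.01, 0.708]
force: [3.5, 0.0, 1.6]
gripper_width: 0.599
t 35.77 p [623.6 174.1 117.7] yaw_y 91.6 tilt [0.0022 0.0003] F [3.5 0.  1.6] T [-0.01 -0.92 -0.05] w 0.599 q [-0.65  0.62  0.45  1.68 -0.33  0.91  1.53]
shift cm [0.   0.02 0.44]
yaw cmd 0.0
```

Lip contact felt (Fx 3.5 N). Releasing and rising.

```bash

python3 -m crank '[{"xyz":[0,0,0],"yaw":0,"jaw":60},{"xyz":[0,0,0],"yaw":0,"jaw":60},{"xyz":[0,0,0],"yaw":0,"jaw":60},{"xyz":[-1,0,0],"yaw":0,"jaw":60},{"xyz":[-3,0,0],"yaw":0,"jaw":60}]'
python3 -m crank '[{"xyz":[-4,0,0],"yaw":0,"jaw":20},{"xyz":[-3,0,-5],"yaw":0,"jaw":20},{"xyz":[0,0,-6],"yaw":0,"jaw":20},{"xyz":[0,0,-5],"yaw":0,"jaw":20},{"xyz":[0,0,0],"yaw":0,"jaw":20}]'
python3 - <<'E'
from to import *; from pan import *; from meas import *
to()
for n in ("scene","top"):
    im=robot.get_image(n); print(n);facefit(im,(25,95));save(im,n+"p5.png",(280,180,400,300) if n=="scene" else (170,110,330,230),5)
    print(rect(world(im),(423,-47),60,14,22))
E
```

```text
clock: 36.4
position: [621.6, 173.9, 156.7]
eef_rot: [-0.01, 0.708, 0.01, 0.706]
force: [1.1, 0.1, 0.4]
gripper_width: 0.763
clock: 37.02
position: [459.1, 169.5, 227.7]
eef_rot: [-0.01, 0.708, 0.011, 0.706]
force: [0.5, -0.0, 1.0]
gripper_width: 0.924
t 37.02 p [459.1 169.5 227.7] yaw_y 91.72 tilt [-0.0023  0.0016] F [ 0.5 -0.   1. ] T [-0.01 -0.06 -0.04] w 0.924 q [-0.89  0.25  0.53  1.95 -0.15  0.98  1.31]
scene
n 339 slope err deg x,y [-0.3 -0.3] z at (40) 18.1 rect [40.  60.4] [54.9 82.3] 89.8 x [-0.1 80.9] y [33.7 87.6]
[[421.6, -47.7], [84.6, 55.5], 15.0, 368, 17.5]
top
n 683 slope err deg x,y [ 0.1 -0.1] z at (40) 17.5 rect [41.2 60.7] [80.1 55. ] 0.0 x [ 1.8 79.8] y [33.8 87.6]
[[423.1, -47.4], [79.5, 54.9], 14.6, 660, 17.8]
```

View pics/scenep5.png

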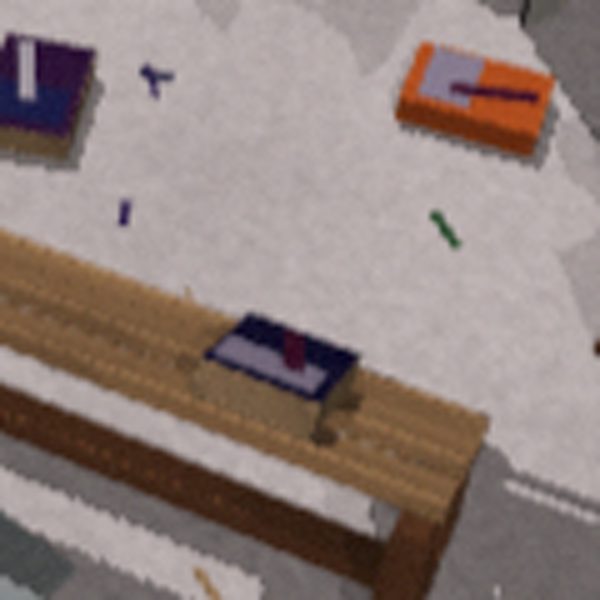

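View pics/topp5.png

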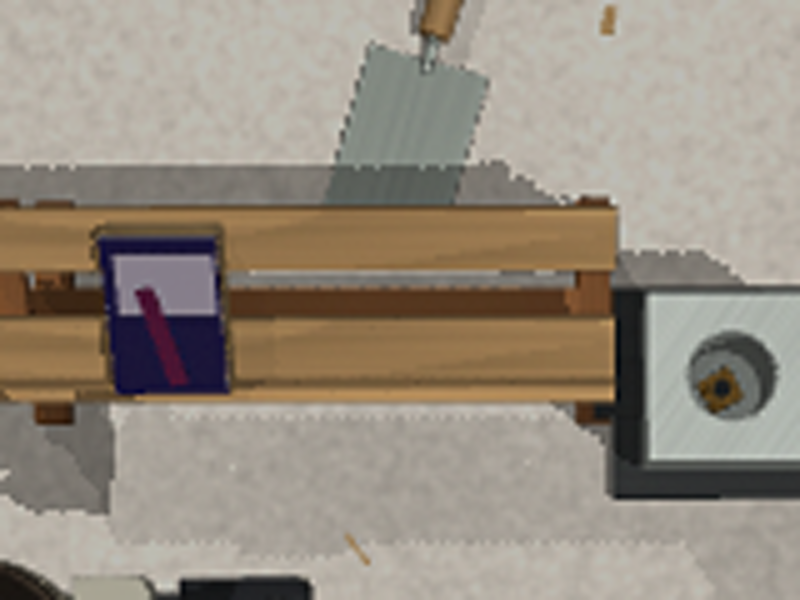

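Panel A lies flat against the lip. Panel B is at (423,-47), yaw 14.6°.

```bash

python3 -m crank '[{"xyz":[0,-5.4,-0.75],"yaw":0,"jaw":20},{"xyz":[0,-5.4,-0.75],"yaw":0,"jaw":20},{"xyz":[0,-5.4,-0.75],"yaw":0,"jaw":20},{"xyz":[0,-5.3,-0.75],"yaw":0,"jaw":20},{"xyz":[0,0,0],"yaw":-6.5,"jaw":20}]'
python3 -m crank '[{"xyz":[0,0,0],"yaw":-6.4,"jaw":20},{"xyz":[4,0,0],"yaw":0,"jaw":20},{"xyz":[5,0,0],"yaw":0,"jaw":20},{"xyz":[4,0,0],"yaw":0,"jaw":20},{"xyz":[0,0,0],"yaw":0,"jaw":20}]'
python3 - <<'E'
from to import *; from meas import *
im=robot.get_image("scene"); save(im,"p6.png",(220,130,360,270),5); to((422.8,-47.4,25),104.6)
print(rect(world(im),(423,-47),60,14,22))
E
```

```text
clock: 37.75
position: [439.4, -51.1, 227.9]
eef_rot: [-0.048, 0.705, 0.047, 0.706]
force: [0.9, 0.8, -0.4]
gripper_width: 0.921
clock: 38.38
position: [438.1, -47.1, 95.4]
eef_rot: [-0.089, 0.703, 0.088, 0.7]
force: [0.3, -0.4, 0.1]
gripper_width: 0.922
t 38.42 p [439.1 -47.1  97. ] yaw_y 104.43 tilt [-0.0019 -0.0012] F [0.  0.3 0.3] T [0.04 0.01 0.03] w 0.922 q [-0.43  0.38  0.53  2.21 -0.32  0.63  2.16]
shift cm [ 7.2   0.39 -1.57]
yaw cmd -0.17
[[422.1, -47.5], [82.1, 55.8], 15.5, 371, 17.8]
```

View pics/p6.png

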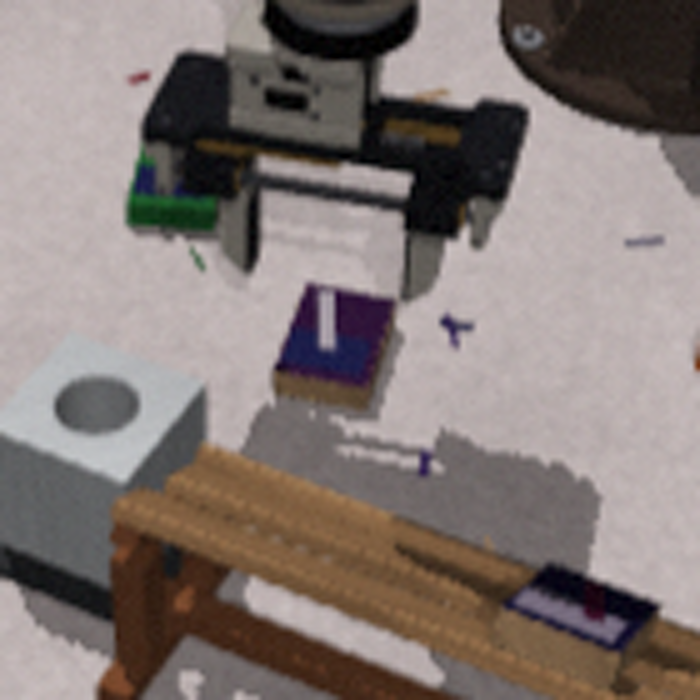

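```bash

python3 -m crank '[{"xyz":[2,0.39,-1.57],"yaw":-0.2,"jaw":20},{"xyz":[2.5,0,0],"yaw":0,"jaw":20},{"xyz":[2,0,0],"yaw":0,"jaw":20},{"xyz":[0,0,0],"yaw":0,"jaw":20},{"xyz":[0,0,0],"yaw":0,"jaw":20}]'
python3 -c "from to import *; to((422.8,-47.4,25),104.6)"
```

```text
clock: 39.05
position: [424.0, -46.5, 33.6]
eef_rot: [-0.091, 0.7, 0.09, 0.702]
force: [0.7, 0.4, 0.2]
gripper_width: 0.922
t 39.05 p [424.  -46.5  33.6] yaw_y 104.71 tilt [0.0025 0.0003] F [0.7 0.4 0.2] T [ 0.04 -0.    0.02] w 0.922 q [-0.33  0.49  0.41  2.29 -0.45  0.44  2.27]
shift cm [ 0.86 -0.06 -0.14]
yaw cmd 0.11
```

```bash

python3 -m crank '[{"xyz":[0.8,-0.06,-0.1],"yaw":0,"jaw":20},{"xyz":[0,0,0],"yaw":0,"jaw":20},{"xyz":[0,0,0],"yaw":0,"jaw":20}]'
python3 -c "from to import *; to((422.8,-47.4,25),104.6)"
python3 -m crank '[{"xyz":[0,0,0],"yaw":0,"jaw":200},{"xyz":[0,0,0],"yaw":0,"jaw":200},{"xyz":[0,0,0],"yaw":0,"jaw":200},{"xyz":[0,0,0],"yaw":0,"jaw":200},{"xyz":[0,0,0],"yaw":0,"jaw":200}]' 8
python3 -m crank '[{"xyz":[0,0,0],"yaw":0,"jaw":200},{"xyz":[0,0,0],"yaw":0,"jaw":200},{"xyz":[-1.5,0,0],"yaw":0,"jaw":200},{"xyz":[-4,0,0],"yaw":0,"jaw":200},{"xyz":[-5,0,0],"yaw":0,"jaw":200}]' 8
python3 -m crank '[{"xyz":[-5,0,0],"yaw":0,"jaw":200},{"xyz":[-4,0,0],"yaw":0,"jaw":200},{"xyz":[0,0,0],"yaw":6.5,"jaw":200},{"xyz":[0,0,0],"yaw":6.5,"jaw":200},{"xyz":[0,0,0],"yaw":0,"jaw":200}]' 8
python3 - <<'E'
from to import *
to((631.3,54.4,None),91.6)
im=robot.get_image("scene"); save(im,"p7.png",(220,60,360,240),4)
E
```

```text
clock: 39.42
position: [421.8, -47.2, 24.2]
eef_rot: [-0.09, 0.701, 0.091, 0.701]
force: [-0.2, 0.4, -0.2]
gripper_width: 0.923
t 39.42 p [421.8 -47.2  24.2] yaw_y 104.71 tilt [-0.      0.0001] F [-0.2  0.4 -0.2] T [0.03 0.02 0.03] w 0.923 q [-0.31  0.5   0.39  2.29 -0.46  0.42  2.29]
shift cm [-0.08 -0.05  0.09]
yaw cmd 0.11
clock: 40.05
position: [421.8, -47.2, 24.1]
eef_rot: [-0.091, 0.701, 0.091, 0.701]
force: [0.1, -0.1, 0.4]
gripper_width: 0.599
clock: 40.67
position: [420.8, -47.3, 129.7]
eef_rot: [-0.091, 0.702, 0.09, 0.7]
force: [0.3, 1.1, -0.6]
gripper_width: 0.6
clock: 41.3
position: [421.5, -47.0, 219.0]
eef_rot: [-0.011, 0.707, 0.011, 0.707]
force: [0.6, 0.6, -0.7]
gripper_width: 0.602
t 41.3 p [421.5 -47.  219. ] yaw_y 91.76 tilt [-0.0003  0.0003] F [ 0.6  0.6 -0.7] T [ 0.08 -0.    0.03] w 0.602 q [-0.63  0.14  0.71  2.11 -0.12  0.92  1.74]
shift cm [-0.    9.49 21.29]
yaw cmd 0.16
```

View pics/p7.png

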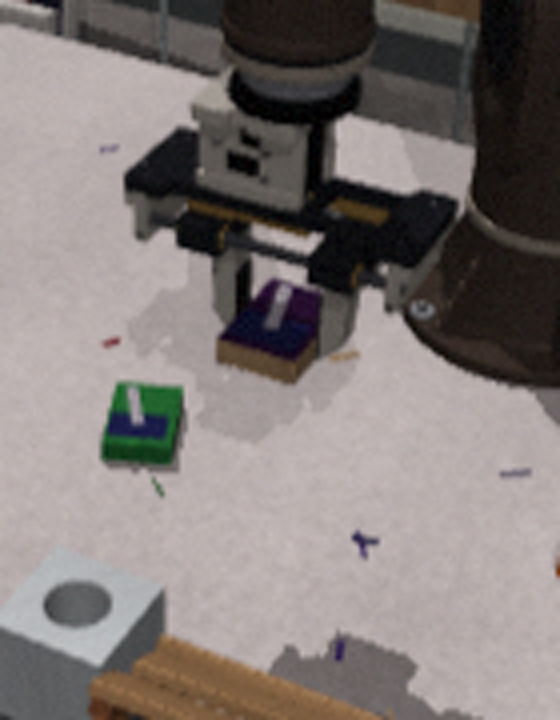

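```bash

python3 -m crank '[{"xyz":[0,2.37,5.32],"yaw":0.2,"jaw":200},{"xyz":[0,2.37,5.32],"yaw":0,"jaw":200},{"xyz":[0,2.37,5.32],"yaw":0,"jaw":200},{"xyz":[0,2.37,5.32],"yaw":0,"jaw":200},{"xyz":[0,0,0],"yaw":0,"jaw":200}]'
python3 -m crank '[{"xyz":[0,0,0],"yaw":0,"jaw":200},{"xyz":[3,0,0],"yaw":0,"jaw":200},{"xyz":[2.5,0,0],"yaw":0,"jaw":200},{"xyz":[0,0,0],"yaw":0,"jaw":200},{"xyz":[0,0,0],"yaw":0,"jaw":200}]'
python3 - <<'E'
from to import *; from pan import *
to((631.3,54.4,None),91.6)
im=robot.get_image("scene"); save(im,"p8.png",(220,150,360,300),4); facefit(im,(-95,-25)); facefit(im,(25,95))
E
```

```text
clock: 41.98
position: [634.5, 56.5, 217.1]
eef_rot: [-0.012, 0.707, 0.012, 0.707]
force: [-0.8, -0.3, -0.7]
gripper_width: 0.6
clock: 42.6
position: [631.9, 52.8, 165.4]
eef_rot: [-0.009, 0.707, 0.009, 0.707]
force: [0.1, 0.4, -0.2]
gripper_width: 0.599
t 42.6 p [631.9  52.8 165.4] yaw_y 91.49 tilt [0.0011 0.0003] F [ 0.1  0.4 -0.2] T [-0.   -0.02 -0.02] w 0.599 q [-0.56  0.58  0.61  1.68 -0.38  1.    1.77]
shift cm [-0.    0.16 -0.06]
yaw cmd -0.11
n 506 slope err deg x,y [-29.9   0. ] z at (40) 73.5 rect [ 76.2 -60.2] [67.8 61.4] 86.1 x [ 47.  105.8] y [-89.4 -32. ]
n 336 slope err deg x,y [-0.4 -0.3] z at (40) 18.1 rect [39.5 60.5] [84.2 54.6] 0.5 x [-0.6 80.3] y [33.7 87.5]
```

```bash

python3 -m crank '[{"xyz":[1,0,0],"yaw":0,"jaw":200},{"xyz":[1,0,0],"yaw":0,"jaw":200},{"xyz":[0.4,0,0],"yaw":0,"jaw":200},{"xyz":[0.3,0,0],"yaw":0,"jaw":200},{"xyz":[0.3,0,0],"yaw":0,"jaw":200}]' 5
python3 -m crank '[{"xyz":[0.3,0,0],"yaw":0,"jaw":200},{"xyz":[0,0,0],"yaw":0,"jaw":200}]' 5
python3 - <<'E'
from to import *; from pan import *
to((631.3,54.4,None),91.6)
im=robot.get_image("scene"); facefit(im,(-95,-25))
E
python3 -m crank '[{"xyz":[0.3,0,0],"yaw":0,"jaw":200},{"xyz":[0.3,0,0],"yaw":0,"jaw":200},{"xyz":[0.2,0,0],"yaw":0,"jaw":200},{"xyz":[0,0,0],"yaw":0,"jaw":200}]'
python3 -m crank '[{"xyz":[0.2,0,0],"yaw":0,"jaw":200},{"xyz":[0.1,0,0],"yaw":0,"jaw":200},{"xyz":[0,0,0],"yaw":0,"jaw":200}]'
python3 - <<'E'
from to import *; from pan import *
to((631.3,54.4,None),91.6)
im=robot.get_image("scene"); facefit(im,(-95,-25));save(im,"p9.png",(220,150,360,300),4)
E
```

```text
clock: 43.28
position: [631.9, 53.3, 134.0]
eef_rot: [-0.009, 0.707, 0.009, 0.707]
force: [-1.0, -0.1, 0.7]
gripper_width: 0.6
clock: 43.52
position: [632.0, 53.3, 131.0]
eef_rot: [-0.009, 0.707, 0.009, 0.707]
force: [0.9, -0.2, -0.3]
gripper_width: 0.599
t 43.52 p [632.   53.3 131. ] yaw_y 91.52 tilt [ 0.0001 -0.0001] F [ 0.9 -0.2 -0.3] T [ 0.03 -0.01  0.02] w 0.599 q [-0.55  0.61  0.59  1.71 -0.41  0.94  1.79]
shift cm [-0.    0.11 -0.07]
yaw cmd -0.08
n 374 slope err deg x,y [-14.5  -1.1] z at (40) 30.3 rect [ 59.1 -59.3] [66.5 69.6] 79.3 x [23.  90.6] y [-88.8 -29.6]
clock: 44.08
position: [631.7, 53.4, 122.9]
eef_rot: [-0.009, 0.707, 0.009, 0.707]
force: [-0.5, -0.4, -0.6]
gripper_width: 0.6
clock: 44.45
position: [631.8, 53.4, 120.0]
eef_rot: [-0.009, 0.707, 0.009, 0.707]
force: [-0.3, 0.9, -0.7]
gripper_width: 0.598
t 44.45 p [631.8  53.4 120. ] yaw_y 91.51 tilt [-0.0002  0.0001] F [-0.3  0.9 -0.7] T [ 0.06 -0.01  0.02] w 0.598 q [-0.54  0.63  0.58  1.72 -0.42  0.92  1.8 ]
shift cm [ 0.    0.1  -0.05]
yaw cmd -0.09
n 62 slope err deg x,y [ 26.1 -10. ] z at (40) 14.8 rect [ 61.3 -74.4] [57.  78.7] 34.6 x [ 34.9 106.2] y [-93.1 -26.7]
```

View pics/p9.png

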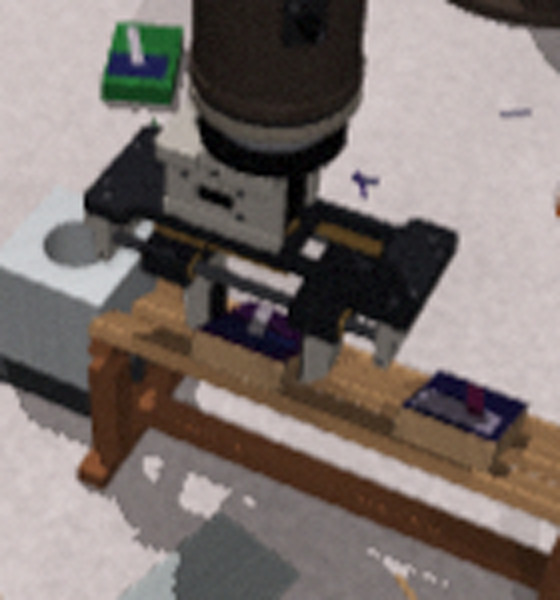

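```bash

python3 -m crank '[{"xyz":[0.1,0,-0.2],"yaw":0,"jaw":200},{"xyz":[0.1,0,-0.2],"yaw":0,"jaw":200},{"xyz":[0,0,0],"yaw":0,"jaw":200}]'
python3 -c "from to import *; to((631.3,54.4,None),91.6)"
python3 -m crank '[{"xyz":[0.05,0,-0.1],"yaw":0,"jaw":200},{"xyz":[0.05,0,-0.1],"yaw":0,"jaw":200},{"xyz":[0,0,0],"yaw":0,"jaw":200}]'
python3 -c "from to import *; to((631.3,54.4,None),91.6)"
```

```text
clock: 44.88
position: [627.5, 53.3, 118.0]
eef_rot: [-0.009, 0.707, 0.009, 0.707]
force: [-0.4, -0.3, -0.4]
gripper_width: 0.599
t 44.88 p [627.5  53.3 118. ] yaw_y 91.51 tilt [-0.0005  0.0001] F [-0.4 -0.3 -0.4] T [ 0.07 -0.01  0.04] w 0.599 q [-0.55  0.62  0.58  1.74 -0.42  0.91  1.8 ]
shift cm [-0.    0.1   0.38]
yaw cmd -0.09
clock: 45.25
position: [626.8, 53.3, 117.6]
eef_rot: [-0.009, 0.706, 0.009, 0.708]
force: [3.2, -0.1, 2.2]
gripper_width: 0.601
t 45.25 p [626.8  53.3 117.6] yaw_y 91.52 tilt [0.0019 0.0001] F [ 3.2 -0.1  2.2] T [ 0.11 -0.71  0.01] w 0.601 q [-0.55  0.62  0.58  1.74 -0.42  0.9   1.8 ]
shift cm [0.   0.1  0.46]
yaw cmd -0.08
```

```bash

python3 -m crank '[{"xyz":[0,0,0],"yaw":0,"jaw":60},{"xyz":[0,0,0],"yaw":0,"jaw":60},{"xyz":[0,0,0],"yaw":0,"jaw":60},{"xyz":[-1,0,0],"yaw":0,"jaw":60},{"xyz":[-3,0,0],"yaw":0,"jaw":60}]'
python3 -m crank '[{"xyz":[-4,0,0],"yaw":0,"jaw":20},{"xyz":[-5,0,-3],"yaw":0,"jaw":20},{"xyz":[0,0,-6],"yaw":0,"jaw":20},{"xyz":[0,0,-6],"yaw":0,"jaw":20},{"xyz":[0,0,-3],"yaw":0,"jaw":20}]'
python3 -m crank '[{"xyz":[0,0,0],"yaw":0,"jaw":20},{"xyz":[0,0,0],"yaw":0,"jaw":20}]'
python3 - <<'E'
from to import *; from pan import *; from axis import axis; from meas import *
to()
for n in ("scene","top"):
    im=robot.get_image(n); print(n);facefit(im,(-95,-25));facefit(im,(25,95)); save(im,n+"p10.png",s=1.4)
    W=world(im); print("grip top",rect(W,(429,326),45,166,182),"pot",rect(W,(429.7,326.5),48,60,73))
    for o in("paint_bottle","paint_jar","palette","panel0"):
        print(o,[(np.round(d["position"]).tolist(),round(d["confidence"],2)) for d in robot.find_in(im,o)])
    if n=="scene": axis(im,6,(429,327))
from nut import nutfit
nutfit(im)
E
```

```text
clock: 45.88
position: [624.9, 53.2, 156.8]
eef_rot: [-0.01, 0.708, 0.009, 0.706]
force: [0.7, -0.5, 0.8]
gripper_width: 0.766
clock: 46.5
position: [443.1, 48.1, 247.4]
eef_rot: [-0.009, 0.707, 0.01, 0.707]
force: [0.1, 0.3, 0.9]
gripper_width: 0.923
clock: 46.75
position: [446.9, 48.7, 247.8]
eef_rot: [-0.009, 0.706, 0.01, 0.708]
force: [0.5, 0.3, 0.1]
gripper_width: 0.924
t 46.75 p [446.9  48.7 247.8] yaw_y 91.53 tilt [0.0017 0.0007] F [0.5 0.3 0.1] T [ 0.02 -0.01 -0.03] w 0.924 q [-0.84  0.15  0.71  2.02 -0.12  1.01  1.53]
scene
n 302 slope err deg x,y [-0.4 -0.5] z at (40) 18.2 rect [ 39.  -60.3] [55.9 84.7] 88.6 x [-0.5 79.9] y [-87.2 -33. ]
n 342 slope err deg x,y [-0.4 -0.3] z at (40) 18.0 rect [40.1 60.4] [84.3 54.5] 0.2 x [-0.4 80.2] y [33.8 87.4]
grip top [[430.2, 327.5], [25.2, 27.6], 63.0, 133, 176.0] pot [[429.3, 326.3], [59.2, 59.6], 63.1, 276, 67.2]
paint_bottle [([653.0, -389.0, 81.0], 0.86)]
paint_jar [([611.0, 444.0, 70.0], 0.78)]
palette [([719.0, -287.0, 13.0], 0.85), ([450.0, 326.0, 44.0], 0.45)]
panel0 [([641.0, 58.0, 121.0], 0.9), ([308.0, 172.0, 17.0], 0.9), 
[... 894 characters left out ...]
, np.float64(0.0)), (np.float64(0.915), np.float64(33.0), np.float64(0.0), np.float64(0.0)), (np.float64(0.908), np.float64(24.0), np.float64(0.0), np.float64(0.0)), (np.float64(0.906), np.float64(36.0), np.float64(0.0), np.float64(0.0)), (np.float64(0.9), np.float64(30.0), np.float64(1.0), np.float64(0.0))]
{12: np.float64(0.847), 15: np.float64(0.866), 18: np.float64(0.881), 21: np.float64(0.896), 24: np.float64(0.908), 27: np.float64(0.918), 30: np.float64(0.919), 33: np.float64(0.915), 36: np.float64(0.906), 39: np.float64(0.892), 42: np.float64(0.872), 45: np.float64(0.856), 48: np.float64(0.837), 51: np.float64(0.82), 54: np.float64(0.807), 57: np.float64(0.792), 60: np.float64(0.781)}
```

View pics/scenep10.png

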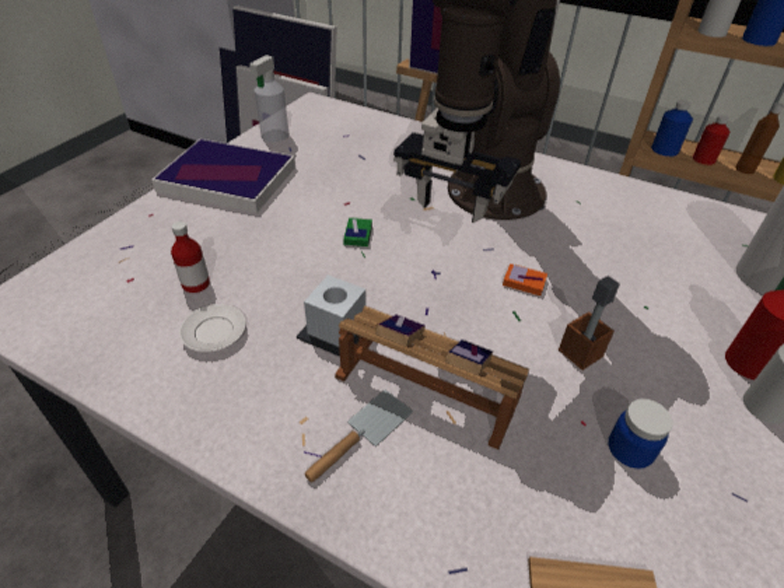

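View pics/topp10.png

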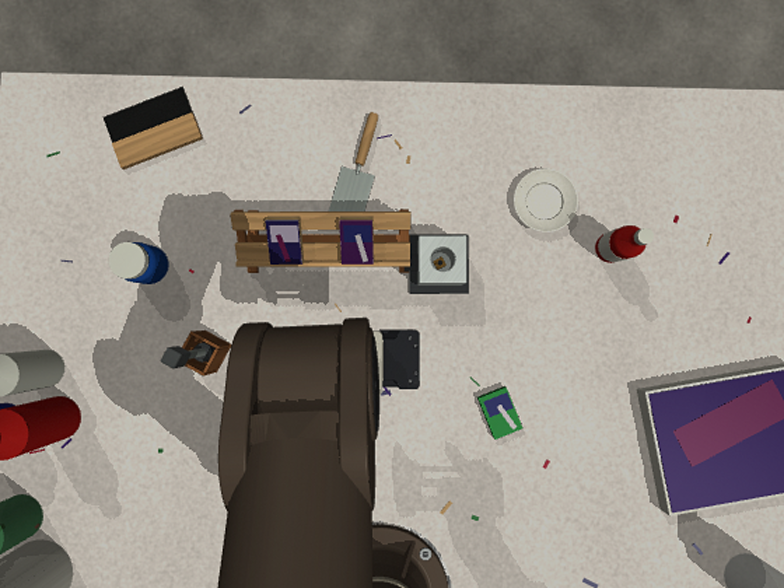

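```bash
python3 -c "
from plant import robot
print(robot.close_job())"
```

```text
the job is handed in; nothing more can be done
None
```

The nut is tight, the key is back upright in its pot, and both painted panels are on the rack. I handed the job in at about 47 s on the clock.

- **Nut:** I turned it clockwise until the wrist torque rose from about 0.15 to 1.0 N m. The last outline fit put the nut at about 30° (mod 90), against 31° expected at the stop. That fit is only good to a few degrees, so the torque rise is the stronger evidence.
- **Key:** it stands in the pot with its shaft and grip upright and centred to within 2 mm.
- **Panels:** only two real panels were there, navy/white and purple/navy. The purple one was knocked aside during the run, so I measured it again before lifting it.
    - **On the rack:** both lie painted face up with the lower edge at the lip. Their centres are 39–41 mm up the slope, at y = +60 and -60 mm.
    - **Flatness:** tilt against the slats came out within 0.5°, except for one 1.2° sideways reading on the purple panel from the top camera. The scene camera gave 0.5° there.
- **Bystanders and look-alikes:** I did not touch them. The bottle, jar and palette were found where they started, to within the camera's accuracy. I checked the palette knife and the green and orange panels only by eye in the last pictures.

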